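# Gas a tray of culture jars at the roller bay

### The job

Stand every culture jar upright in the tray while it waits at the loading end of the rollers, push the tray along until it is fully home against the bay's end stop, and swing the sprung stop arm over behind it so that it snaps down across the track. Only then work the gas valve: push its lever fully over to the robot's left and hold it there for at least five seconds to purge, let it spring back to centre, then push it fully to the right and hold it for at least five seconds to vent, and let it recentre. Leave the jars in the tray and the tray locked in the bay, and do not disturb the other things on the bench.

Things in the scene. Friction and masses are not known exactly. Their poses are not given: they have to be found in the camera images.
- track: Fixed roller track, 620 mm long (own y), 150 wide. Origin: centre of underside, on the bench; y runs from the open loading end (-310) to the gassing bay (+310), the robot's left within 5 degrees. Free rollers lie across, tops 42 mm up. Side rails at x = 63 to 75 either side, 52 mm high, 97 beside the bay (y = 160 to 310). A lip at the loading end is 34 mm high.
- end_stop (a point): Middle of the face of the grey end stop that closes the bay: y = +285 in the track's frame, 60 mm above the bench; the stop is 95 mm high. The tray is fully home when its front wall touches this face: tray origin then at y = +160 in the track's frame, rear wall at y = +35.
- tray: Loose open grey tray, outside 118 (x) by 250 (y) by 40 mm high, walls 4 mm, floor 4 mm, 0.4 kg. Origin: centre of underside; z up; long axis y along the track. Lies on the rollers (underside 42 mm up) with 4 mm play to each rail. Starts at about y = -155 in the track's frame. A push of 2 to 5 N on its rear (loading end) wall rolls it; it hardly coasts.
- jar1: Culture jar: upright cylinder, white body with black screw lid, 50 mm diameter over the lid, 64 mm high, about 100 g, most of it in the lower half. Origin: centre of its underside; z up. May be absent. All jars are alike; there are two to four, standing on the bench in front and to the right of the track at the start.
- jar2: Culture jar: upright cylinder, white body with black screw lid, 50 mm diameter over the lid, 64 mm high, about 100 g, most of it in the lower half. Origin: centre of its underside; z up. May be absent. All jars are alike; there are two to four, standing on the bench in front and to the right of the track at the start.
- jar3: Culture jar: upright cylinder, white body with black screw lid, 50 mm diameter over the lid, 64 mm high, about 100 g, most of it in the lower half. Origin: centre of its underside; z up. May be absent. All jars are alike; there are two to four, standing on the bench in front and to the right of the track at the start.
- jar4: Culture jar: upright cylinder, white body with black screw lid, 50 mm diameter over the lid, 64 mm high, about 100 g, most of it in the lower half. Origin: centre of its underside; z up. May be absent. All jars are alike; there are two to four, standing on the bench in front and to the right of the track at the start.
- stop_arm (a joint): Angle (rad) of the sprung stop arm at the near side of the track. 0: upright; -0.5: leaning out to the robot (start); +1.5: lying across the track behind a tray that is home. Hinge along the track's y. Over-centre spring pushes away from 0.25 to either stop; up to 4 N at the ball pushes it from -0.5 to 0.25, then it snaps over by itself.
- stop_tip (a point): Centre of the black ball (20 mm) at the end of the stop arm, a steel bar 14 mm thick, 100 mm from hinge to ball. The hinge is at x = -88, y = +24, 56 mm up, in the track's frame.
- valve: Fixed gas valve on the bench, left, in front of the track: grey block 100 (x) by 110 (y) by 50 mm high on a 120 by 130 mm steel base plate, with a small flow gauge on top behind the lever. Origin: centre of its underside; its +y is its left as the robot sees it, z up.
- valve_lever (a joint): Angle (rad) of the spring-centred valve lever. 0: upright, centred; positive: leaning to the valve's left (+y); stops at +0.6 and -0.6. Needs about 8 N at the knob to reach a stop; returns to 0 by itself when let go. Hinge along the valve's x, at x = -20, y = 0, 60 mm up, in the valve's frame.
- lever_knob (a point): Centre of the black ball knob (28 mm) on top of the valve lever's 12 mm steel stem, 105 mm from the hinge; 165 mm above the bench when centred.
- dishes: Bystander: stack of three clear Petri dishes, 90 mm diameter, 45 mm high; origin under its centre.
- bottle: Bystander: amber glass bottle, 60 mm diameter, 125 mm high; origin under its centre.
- beaker: Bystander: glass beaker, 72 mm diameter, 90 mm high, beyond the track; origin under its centre.
- timer: Bystander: flat white bench timer 60 by 65 by 18 mm; origin under its centre.

How it is judged (in metres and radians):
On the way, in this order (a step that is already met when the one before it is completed fails the run):
1. every jar stands upright in the tray, let go, before the tray goes into the bay (x of jar1 in the frame of tray between -0.04 and 0.04 m and y of jar1 in the frame of tray between -0.106 and 0.106 m and z of jar1 in the frame of tray between -0.01 and 0.012 m and angle between each of jar1, jar2, jar3, jar4's own z axis and vertical below 0.15 rad and contact force between each of jar1, jar2, jar3, jar4 and the fingers below 0.3 N and x of jar2 in the frame of tray between -0.04 and 0.04 m and y of jar2 in the frame of tray between -0.106 and 0.106 m and z of jar2 in the frame of tray between -0.01 and 0.012 m and x of jar3 in the frame of tray between -0.04 and 0.04 m and y of jar3 in the frame of tray between -0.106 and 0.106 m and z of jar3 in the frame of tray between -0.01 and 0.012 m and x of jar4 in the frame of tray between -0.04 and 0.04 m and y of jar4 in the frame of tray between -0.106 and 0.106 m and z of jar4 in the frame of tray between -0.01 and 0.012 m), for 0.2 s.
2. the tray, with all its jars, is pushed home: within 8 mm of the bay's end stop (all of step 1 and y of tray in the frame of track above 0.152 m), for 0.2 s.
3. the stop arm has snapped over behind the tray (above 1.35 rad) with the tray home (y of tray in the frame of track above 0.152 m and value of joint stop_arm above 1.35 rad), for 0.2 s.
4. the valve lever is held to the left, above 0.45 rad, for 4.5 s (value of joint valve_lever above 0.45 rad), for 4.5 s.
5. the lever is back at centre within 0.1 rad (value of joint valve_lever between -0.1 and 0.1 rad), for 0.2 s.
6. the valve lever is held to the right, below -0.45 rad, for 4.5 s (value of joint valve_lever below -0.45 rad), for 4.5 s.
At the end, for the whole second after the job is handed in: Every jar stands upright (within 0.15 rad) on the tray's floor, let go and at rest; the tray is within 8 mm of the end stop (origin beyond y = 152 mm in the track's frame); the stop arm lies across the track (above 1.35 rad); the valve lever is centred within 0.1 rad (all of step 1 and all of step 3 and all of step 5 and linear speed of each of jar1, jar2, jar3, jar4, tray below 0.03 m/s); the robot touches nothing.
It fails at once if the valve is worked (lever beyond 0.3 rad either way) while the stop arm is not over (value of joint stop_arm below 1.2 rad and (value of joint valve_lever above 0.3 rad or value of joint valve_lever below -0.3 rad)).
It fails at once if the dish stack, bottle, beaker or timer is pushed more than 50 mm or tipped over (distance of any of dishes, bottle, beaker, timer from where it was at the start of the episode above 0.05 m or angle between any of dishes, bottle, beaker's own z axis and vertical above 0.5 rad).
Of jar1, jar2, jar3, jar4 only 2 to 4 are there at a start; the rules pass over those that are not, and their reading is None.
At some moment in a run one of jar1, jar2, jar3, jar4 may be knocked a few centimetres aside while the robot is not near it.
It also fails if it takes over 210 s, if anything falls off the work surface, if the arm or the gripper's body presses on something with over 40 N, if the wrist force passes 120 N, or if a joint passes its speed limit or range.

### The arm

A 6-joint arm with a two-finger parallel gripper is mounted at the origin on the work surface. World frame = base frame: x ahead of the robot, y to its left, z up, the work surface at z = 0. Lengths are in m, angles in degrees, forces in N, time in s.
With the tool pointing down it reaches from about 0.35 to 0.975 m from the base axis. Payload 4.9 kg.
Tool frame: the origin (TCP) lies at the very end of the fingers, on their centre line; the grasp point (between the pads) lies 19 mm behind it; z points along the fingers, y is the line along which they close (so a half turn about z gives the same grasp; the last joint's range is limited). The gripper opens to 85 mm and grips with 20 to 120 N. Pads are 22 mm wide; open, the fingers measure 114 mm over their backs; the gripper's body (76 mm by 85 mm) begins 54 mm behind the grasp point. The pads swing forward as they close: fully open they stand 13 mm farther back than shut.
Start: joints at [-6.818, 3.019, 92.412, -0, 84.569, -6.818], TCP at [0.625, 0, 0.231] pointing down, gripper open.
Joint ranges: [-172.51, 172.51], [-57.92, 126.97], [3.15, 148.05], [-58.71, 238.71], [5.1, 150.11], [-179.66, 179.66]. Speed limits (degrees/s): [147.25, 147.25, 180, 180, 180, 180].

### API

Orientations are given as a 3x3 rotation matrix whose columns are the frame's x, y, z axes.
In Python, from cell import manip gives the robot as it stands. The module is installed in compiled form; this text tells all that it offers.
- The arm moves only by the tool drive_tool, never from a script. Its argument "rows" is a list of rows, each an object with "slide": the shift along the tool's x, y, z in units of 50 mm (1.0 is 50 mm), a list of three; "delta_rot": the turn, a rotation vector about the tool's x, y, z in units of 8 degrees (1.0 is 8 degrees), a list of three; "jaw": the opening, from 0 (shut) to 1 (fully open). A call has 1 to 10 rows; each row is the pose to reach, as a shift and turn from the pose commanded when the call began, along the tool's axes at that moment; what a row does not reach only later rows make up. A row lasts 1/10 s, in which the tool goes at most 50 mm and 8.59 degrees, less where a joint would pass 70% of its speed; a pose out of reach is approached as far as the arm can. A call with a gripper value outside its range is refused whole. The fingers move at their own pace and stop on an object; "squeeze" is the grip in N (left out, the last holds). Time passes only in rows, so rows that repeat a pose let the fingers close. It gives the time, the measured TCP pose, the force, the opening and the grip force at its end, in the units of the state.
- manip.get_state(): the state, without advancing time (a new reading comes with each control period).
- manip.snapshot(name): name is "scene" or "side" or "wrist"; returns the picture (480x640x3 uint8, blue, green, red); there is no depth.
- manip.camera_info(name): a dict with "vfov" (degrees; the focal length in pixels is half the picture's height over the tangent of half this angle, whatever the lens; pixels are square), "cx", "cy" (the principal point, pixels), "cam_to_world" (4x4, takes a point from camera to world coordinates). Camera axes: x right, y down, z forward; pixel columns grow to the right and rows downward; lengths in m; the calibration is good to about 2 mm. A picture is of the moment at which its call begins: read the wrist's pose just before it. camera_info takes no time and is no camera call; for the wrist camera it gives the pose at the moment of the call.
- manip.close_job(): hands the job in; it is judged then, once.
The state is a dict: "t": time; "joints": joint angles; "joint_vel": joint speeds; "joint_efforts": joint torques, N m; "tcp_pos": TCP position; "tcp_rot": TCP orientation; "force": force on the tool from outside, world axes, zero at the start; "torque": the same for the moment, N m; "opening": finger opening in m; "grasp_force": force on a finger pad.
Only numpy, scipy, OpenCV 4.12 (cv2) and the standard library are available. Lean on these libraries where they do the work, as an engineer would, in place of code of your own. Each camera call takes 0.05 s, during which the arm holds its last target. There are 200 camera calls.

## Working session

There is one attempt and no reset: what is moved stays moved. The work goes in short steps, Python scripts to look and compute and a tool call to move; the robot and the scene stay as the last step left them, time stands still between calls to the robot, and variables do not carry over. Pictures are saved under pics/ and viewed, at most 16 in all, crops included, and the job is handed in when it is done.

Besides the shell and the picture viewer there is one more tool, called by a JSON object that holds its "op" and its "data". drive_tool: Moves the arm, as the interface text tells. Its arguments: {"type":"object","properties":{"rows":{"type":"array"},"squeeze":{"type":"number"}},"required":["rows"]}

```bash
mkdir -p pics
python3 - <<'E'
from cell import manip
import cv2,numpy as np
np.set_printoptions(precision=4,suppress=True)
for n in("scene","side","wrist"):
    i=manip.camera_info(n);print(n,i["vfov"],i["cx"],i["cy"]);print(np.array(i["cam_to_world"]))
    im=manip.snapshot(n);cv2.imwrite(f"pics/{n}0.png",im)
s=manip.get_state();print(s["t"],s["tcp_pos"],s["tcp_rot"],s["opening"])
E
```

```text
scene 56.972882598306484 317.21877959374063 232.585132202399
[[ 0.5637  0.7228 -0.3997  1.0285]
 [ 0.826  -0.4912  0.2766 -0.3843]
 [ 0.0036 -0.4861 -0.8739  1.152 ]
 [ 0.      0.      0.      1.    ]]
side 51.916758812197415 322.55794969854 245.1867153537185
[[ 0.8925 -0.2325  0.3865  0.133 ]
 [-0.4508 -0.4831  0.7506 -0.9428]
 [ 0.0122 -0.8441 -0.536   0.7721]
 [ 0.      0.      0.      1.    ]]
wrist 70.27045114370367 321.948794077966 239.32804086339752
[[ 1.      0.0001 -0.0021  0.6244]
 [-0.0005 -0.9618 -0.2738  0.0692]
 [-0.0021  0.2738 -0.9618  0.3729]
 [ 0.      0.      0.      1.    ]]
0.15 [0.6245 0.0001 0.2303] [[-0.      1.     -0.0016]
 [ 1.      0.      0.0002]
 [ 0.0002 -0.0016 -1.    ]] 0.0856321833010638
```

View pics/scene0.png

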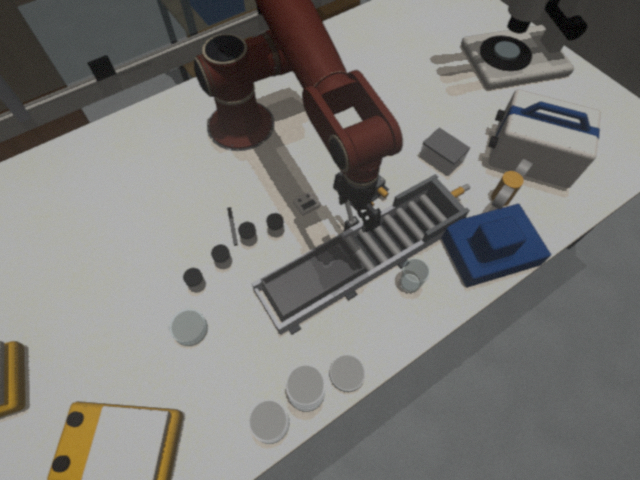

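View pics/side0.png

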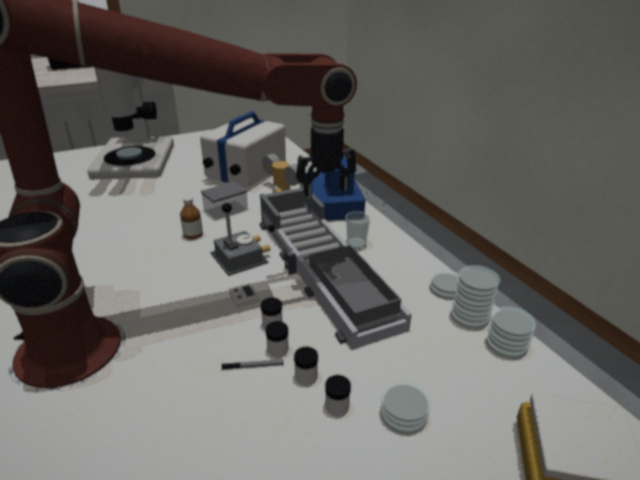

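The scene shows 4 jars (scene lids at about (275,222), (247,231), (221,254), (193,278); side lids at (271,306), (277,331), (306,358), (338,387)). The tray is at the loading end, the arm hides the valve in the scene view, and its knob is at side (227,208). Next I enlarge the parts that matter.

```bash
cat > h.py <<'E'
from cell import manip
import cv2,numpy as np
from scipy.optimize import least_squares
np.set_printoptions(precision=4,suppress=True)
def cam(n):
    i=manip.camera_info(n);f=240/np.tan(np.radians(i["vfov"]/2));return f,i["cx"],i["cy"],np.array(i["cam_to_world"])
def ray(c,p):
    f,cx,cy,T=c;d=T[:3,:3]@np.array([(p[0]-cx)/f,(p[1]-cy)/f,1]);return T[:3,3],d/np.linalg.norm(d)
def tri(obs):  # [(cam,pix)] -> point, max ray miss
    A=0;b=0;R=[ray(c,p) for c,p in obs]
    for o,d in R: M=np.eye(3)-np.outer(d,d);A=A+M;b=b+M@o
    X=np.linalg.solve(A,b);return X,max(np.linalg.norm((np.eye(3)-np.outer(d,d))@(X-o)) for o,d in R)
def onz(c,p,z):
    o,d=ray(c,p);return o+d*(z-o[2])/d[2]
def proj(c,X):
    f,cx,cy,T=c;q=T[:3,:3].T@(np.array(X)-T[:3,3]);return np.array([cx+f*q[0]/q[2],cy+f*q[1]/q[2]])
def crop(im,x,y,w,h,s,name): cv2.imwrite("pics/"+name,cv2.resize(im[y:y+h,x:x+w],None,fx=s,fy=s,interpolation=cv2.INTER_CUBIC))
E
python3 - <<'E'
from h import *
sc=cv2.imread("pics/scene0.png");si=cv2.imread("pics/side0.png")
crop(sc,170,165,310,180,2.58,"sc1.png");crop(si,170,180,260,235,2.55,"si1.png")
C=cam("scene");S=cam("side")
a=[(275,222),(247,231),(221,254),(193,278)];b=[(271,306),(277,331),(306,358),(338,387)]
for p,q in zip(a,b):print(*tri([(C,p),(S,q)]))
for p in [(255,290),(275,328)]:print(onz(C,p,.052))
E
```

```text
[ 0.429  -0.1174  0.0543] 0.00040599246260512243
[ 0.4097 -0.199   0.0536] 9.631544453483013e-05
[ 0.4321 -0.2952  0.0517] 0.0007169705633706751
[ 0.4538 -0.3912  0.0534] 3.722650995391772e-05
[ 0.5766 -0.2709  0.052 ]
[ 0.6942 -0.2811  0.052 ]
```

View pics/sc1.png

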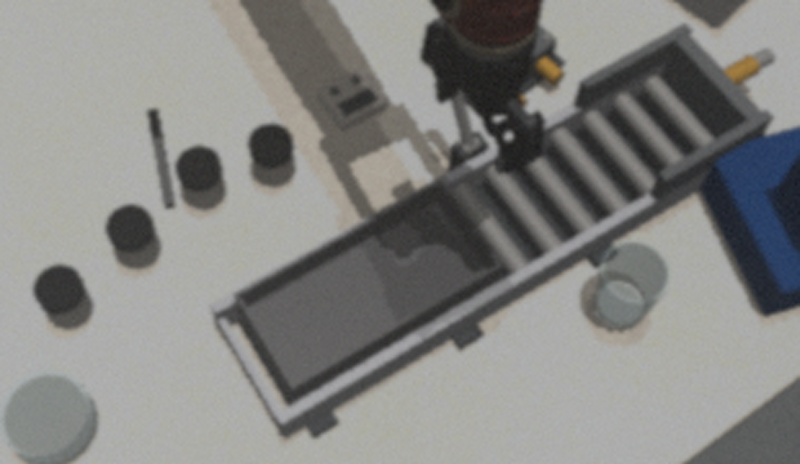

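View pics/si1.png

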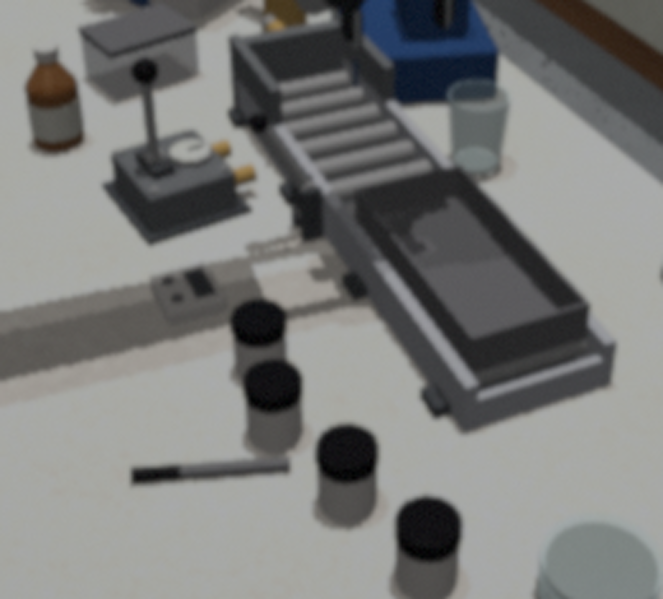

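Run:
```python
from h import *
C=cam("scene");S=cam("side")
c=lambda p:(170+p[0]/2.58,165+p[1]/2.58)
s=lambda p:(170+p[0]/2.55,180+p[1]/2.55)
print("jars top")
for p,q in zip([(271,143),(199,165),(131,225),(60,286)],[(259,318),(273,379),(347,447),(428,519)]):
    X,e=tri([(C,c(p)),(S,s(q))]);print(X,e,onz(C,c(p),.064),onz(S,s(q),.064))
print("rail top corners near/far load; far bay-rail start, bay corners")
for p,z in [((217,308),.052),((285,422),.052),((655,200),.052),((686,30),.097),((768,118),.097),((580,95),.097)]:print(onz(C,c(p),z))
print("tray");
for q in [(470,345),(587,308),(358,203),(462,168)]:print(onz(S,s(q),.082))
for p in [(238,302),(293,402)]:print(onz(C,c(p),.082))
print("knob",onz(S,s((145,71)),.165), "base corners")
for q in [(104,187),(152,240),(249,208)]:print(onz(S,s(q),0.008))
print("block top");
for q in [(113,167),(155,208),(238,178)]:print(onz(S,s(q),.05))
print("ball?",onz(S,s((290,190)),.144), "bottle",onz(S,s((55,140)),0))
```

```text
jars top
[ 0.429  -0.1172  0.0594] 0.0015055210124390599 [ 0.4303 -0.1172  0.064 ] [ 0.4277 -0.1244  0.064 ]
[ 0.4093 -0.1977  0.0605] 0.0016134697639617094 [ 0.4099 -0.1971  0.064 ] [ 0.4086 -0.2031  0.064 ]
[ 0.4318 -0.2944  0.0593] 0.0016736305336821336 [ 0.433  -0.2936  0.064 ] [ 0.4306 -0.3004  0.064 ]
[ 0.4535 -0.3886  0.0612] 0.00115984912766429 [ 0.4541 -0.3877  0.064 ] [ 0.4527 -0.392   0.064 ]
rail top corners near/far load; far bay-rail start, bay corners
[ 0.5614 -0.2647  0.052 ]
[ 0.7032 -0.2704  0.052 ]
[0.7205 0.1941 0.052 ]
[0.5866 0.3443 0.097 ]
[0.7256 0.339  0.097 ]
[0.5873 0.1884 0.097 ]
tray
[ 0.5657 -0.2554  0.082 ]
[ 0.6821 -0.2574  0.082 ]
[ 0.5729 -0.0233  0.082 ]
[ 0.6963 -0.012   0.082 ]
[ 0.5804 -0.2472  0.082 ]
[ 0.6997 -0.2567  0.082 ]
knob [0.4283 0.1764 0.165 ] base corners
[0.3821 0.225  0.008 ]
[0.3988 0.1064 0.008 ]
[0.5104 0.1176 0.008 ]
block top
[0.3879 0.1944 0.05  ]
[0.404  0.1007 0.05  ]
[0.4998 0.1166 0.05  ]
ball? [ 0.4871 -0.0603  0.144 ] bottle [0.3611 0.3603 0.    ]
```

{"op": "drive_tool", "data": {"rows": [{"slide": [-0.9, -0.4, -0.7], "delta_rot": [0, 0, 0], "jaw": 1}, {"slide": [-1.8, -0.9, -1.4], "delta_rot": [0, 0, 0], "jaw": 1}, {"slide": [-2.6, -1.3, -2], "delta_rot": [0, 0, 0], "jaw": 1}, {"slide": [-2.6, -1.3, -2], "delta_rot": [0, 0, 0], "jaw": 1}, {"slide": [-2.6, -1.3, -2], "delta_rot": [0, 0, 0], "jaw": 1}, {"slide": [-2.6, -1.3, -2], "delta_rot": [0, 0, 0], "jaw": 1}]}}

```text
t: 0.75
tcp_pos: [0.5599, -0.13, 0.331]
tcp_rot: [[0.001, 1.0, 0.0], [1.0, -0.001, 0.001], [0.001, 0.0, -1.0]]
force: [0.2, 0.5, -0.1]
opening: 0.0851
grasp_force: 0.0
```

Run:
```python
from h import *
import pickle
W=cam("wrist");w=manip.snapshot("wrist");s=manip.snapshot("scene")
pickle.dump((W,cam("scene")),open("w1.pkl","wb"));cv2.imwrite("pics/w1.png",w);cv2.imwrite("pics/s1.png",s)
print(manip.get_state()["tcp_pos"],W)
crop(s,330,100,170,128,4.7,"s1c.png")
```

```text
[ 0.5598 -0.129   0.3295] (np.float64(341.0395730839591), 321.948794077966, 239.32804086339752, array([[ 1.    , -0.0013, -0.0005,  0.5596],
       [-0.0014, -0.9619, -0.2735, -0.061 ],
       [-0.0001,  0.2735, -0.9619,  0.4738],
       [ 0.    ,  0.    ,  0.    ,  1.    ]]))
```

View pics/w1.png

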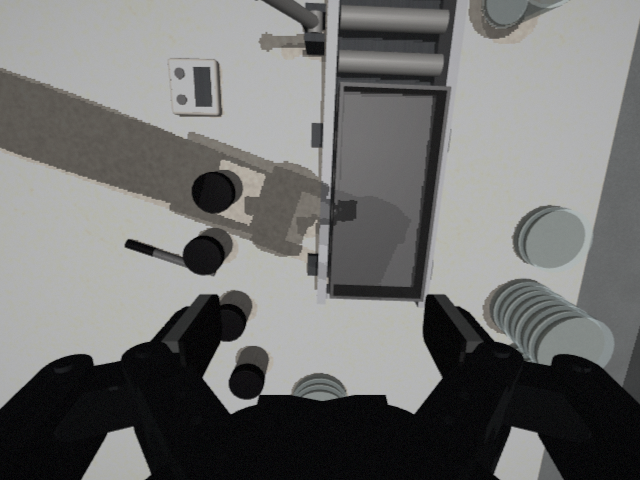

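View pics/s1c.png

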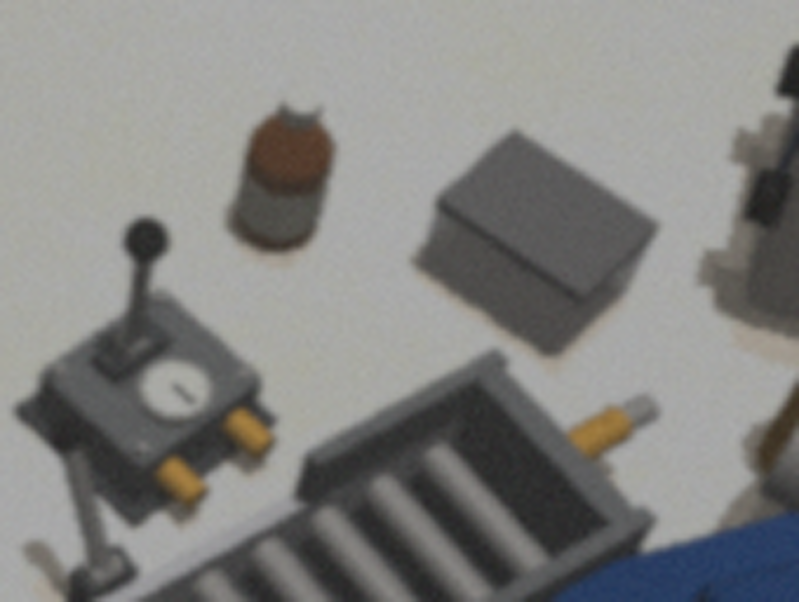

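Run:
```python
from h import *
import pickle
W,C=pickle.load(open("w1.pkl","rb"));S=cam("side")
s=lambda p:(170+p[0]/2.55,180+p[1]/2.55)
z=lambda p:(330+p[0]/4.7,100+p[1]/4.7)
P=[onz(W,p,.082) for p in [(338,84),(450,87),(423,299),(330,297)]];print(np.array(P),np.mean(P,0))
print("tray tri",tri([(W,(330,297)),(S,s((470,345)))]),tri([(W,(423,299)),(S,s((587,308)))]),tri([(W,(338,84)),(S,s((358,203)))]),tri([(W,(450,87)),(S,s((462,168)))]))
for w in [(214,191),(204,255),(233,322),(246,380)]:print(onz(W,w,.06))
print("knob",tri([(C,z((146,240))),(S,s((145,71)))]))
print("ball",onz(C,z((70,435)),.144),"hinge",onz(C,z((103,572)),.056))
print("bay top corners",[onz(C,z(p),.097) for p in [(495,352),(652,518),(305,458)]])
print("valve top",[onz(C,z(p),.05) for p in [(160,297),(262,378),(158,455),(45,370)]])
```

```text
[[ 0.5766 -0.0016  0.082 ]
 [ 0.6954 -0.0047  0.082 ]
 [ 0.6863 -0.2505  0.082 ]
 [ 0.5694 -0.2476  0.082 ]] [ 0.6319 -0.1261  0.082 ]
tray tri (array([ 0.5693, -0.25  ,  0.0766]), np.float64(0.0002683948987874967)) (array([ 0.687 , -0.2524,  0.0771]), np.float64(0.0008649623961193398)) (array([ 0.5802, -0.0007,  0.0662]), np.float64(0.0031866078078227407)) (array([ 0.699 , -0.0044,  0.0764]), np.float64(0.001680834515447654))
[ 0.4286 -0.1175  0.06  ]
[ 0.4086 -0.1992  0.06  ]
[ 0.4388 -0.2949  0.06  ]
[ 0.4506 -0.3874  0.06  ]
knob (array([0.4285, 0.1805, 0.1639]), np.float64(0.001294601667230182))
ball [0.5063 0.0686 0.144 ] hinge [0.5537 0.0653 0.056 ]
bay top corners [array([0.5809, 0.3471, 0.097 ]), array([0.726 , 0.3427, 0.097 ]), array([0.5758, 0.198 , 0.097 ])]
valve top [array([0.4018, 0.2255, 0.05  ]), array([0.4916, 0.2403, 0.05  ]), array([0.5014, 0.1481, 0.05  ]), array([0.4072, 0.1274, 0.05  ])]
```

Tray found at about (0.632, -0.126), 119 × 247 mm, yaw -1.9°, which fits the given size. Jars, knob (z 0.164) and ball also check out. I'll pick jar 1 at (0.429, -0.117) first.

{"op": "drive_tool", "data": {"rows": [{"slide": [0.1, -0.9, 0.9], "delta_rot": [0, 0, 0], "jaw": 1}, {"slide": [0.2, -1.8, 1.8], "delta_rot": [0, 0, 0], "jaw": 1}, {"slide": [0.26, -2.62, 2.7], "delta_rot": [0, 0, 0], "jaw": 1}, {"slide": [0.26, -2.62, 3.5], "delta_rot": [0, 0, 0], "jaw": 1}, {"slide": [0.26, -2.62, 4.2], "delta_rot": [0, 0, 0], "jaw": 1}, {"slide": [0.26, -2.62, 4.9], "delta_rot": [0, 0, 0], "jaw": 1}, {"slide": [0.26, -2.62, 5.5], "delta_rot": [0, 0, 0], "jaw": 1}, {"slide": [0.26, -2.62, 5.96], "delta_rot": [0, 0, 0], "jaw": 1}, {"slide": [0.26, -2.62, 5.96], "delta_rot": [0, 0, 0], "jaw": 1}, {"slide": [0.26, -2.62, 5.96], "delta_rot": [0, 0, 0], "jaw": 0.8}]}}

```text
t: 1.85
tcp_pos: [0.4286, -0.116, 0.0327]
tcp_rot: [[-0.001, 1.0, -0.002], [1.0, 0.001, 0.001], [0.001, -0.002, -1.0]]
force: [0.7, -0.7, -0.4]
opening: 0.0732
grasp_force: 0.0
```

{"op": "drive_tool", "data": {"squeeze": 30, "rows": [{"slide": [0, 0, 0], "delta_rot": [0, 0, 0], "jaw": 0.4}, {"slide": [0, 0, 0], "delta_rot": [0, 0, 0], "jaw": 0.4}, {"slide": [0, 0, 0], "delta_rot": [0, 0, 0], "jaw": 0.4}, {"slide": [0, 0, 0], "delta_rot": [0, 0, 0], "jaw": 0.4}, {"slide": [0, 0, 0], "delta_rot": [0, 0, 0], "jaw": 0.4}, {"slide": [0, 0, 0], "delta_rot": [0, 0, 0], "jaw": 0.4}, {"slide": [0, 0, -0.5], "delta_rot": [0, 0, 0], "jaw": 0.4}, {"slide": [0, 0, -1], "delta_rot": [0, 0, 0], "jaw": 0.4}]}}

```text
t: 2.65
tcp_pos: [0.428, -0.1166, 0.0831]
tcp_rot: [[0.0, 1.0, -0.002], [1.0, -0.0, 0.001], [0.001, -0.002, -1.0]]
force: [1.1, -0.9, -0.9]
opening: 0.0491
grasp_force: 31.6
```

{"op": "drive_tool", "data": {"rows": [{"slide": [0, 0, -0.7], "delta_rot": [0, 0, 0], "jaw": 0.4}, {"slide": [0, 0.1, -1.4], "delta_rot": [0, 0, 0], "jaw": 0.4}, {"slide": [0.2, 0.7, -1.75], "delta_rot": [0, 0, 0], "jaw": 0.4}, {"slide": [0.45, 1.4, -1.75], "delta_rot": [0, 0, 0], "jaw": 0.4}, {"slide": [0.7, 2.1, -1.75], "delta_rot": [0, 0, 0], "jaw": 0.4}, {"slide": [0.95, 2.8, -1.75], "delta_rot": [0, 0, 0], "jaw": 0.4}, {"slide": [1.2, 3.5, -1.75], "delta_rot": [0, 0, 0], "jaw": 0.4}, {"slide": [1.4, 4.0, -1.75], "delta_rot": [0, 0, 0], "jaw": 0.4}, {"slide": [1.49, 4.34, -1.75], "delta_rot": [0, 0, 0], "jaw": 0.4}, {"slide": [1.49, 4.34, -1.75], "delta_rot": [0, 0, 0], "jaw": 0.4}]}}

```text
t: 3.65
tcp_pos: [0.6472, -0.0418, 0.1703]
tcp_rot: [[-0.001, 1.0, -0.0], [1.0, 0.001, 0.0], [0.0, -0.0, -1.0]]
force: [-1.5, -0.7, -2.1]
opening: 0.0489
grasp_force: 31.8
```

{"op": "drive_tool", "data": {"rows": [{"slide": [0, 0, 0.4], "delta_rot": [0, 0, 0], "jaw": 0.4}, {"slide": [0, 0, 0.8], "delta_rot": [0, 0, 0], "jaw": 0.4}, {"slide": [0, 0, 1.2], "delta_rot": [0, 0, 0], "jaw": 0.4}, {"slide": [0, 0, 1.5], "delta_rot": [0, 0, 0], "jaw": 0.4}, {"slide": [0, 0, 1.7], "delta_rot": [0, 0, 0], "jaw": 0.4}, {"slide": [0, 0, 1.79], "delta_rot": [0, 0, 0], "jaw": 0.4}, {"slide": [0, 0, 1.79], "delta_rot": [0, 0, 0], "jaw": 0.4}, {"slide": [0, 0, 1.79], "delta_rot": [0, 0, 0], "jaw": 0.4}]}}

```text
t: 4.45
tcp_pos: [0.6466, -0.0427, 0.0822]
tcp_rot: [[0.0, 1.0, 0.002], [1.0, -0.0, -0.0], [-0.0, 0.002, -1.0]]
force: [0.1, -0.2, -0.8]
opening: 0.0491
grasp_force: 31.9
```

{"op": "drive_tool", "data": {"rows": [{"slide": [0, 0, 0.04], "delta_rot": [0, 0, 0], "jaw": 0.4}, {"slide": [0, 0, 0.04], "delta_rot": [0, 0, 0], "jaw": 0.7}, {"slide": [0, 0, 0.04], "delta_rot": [0, 0, 0], "jaw": 0.78}, {"slide": [0, 0, 0.04], "delta_rot": [0, 0, 0], "jaw": 0.78}, {"slide": [0, 0, 0.04], "delta_rot": [0, 0, 0], "jaw": 0.78}, {"slide": [0, 0, -0.4], "delta_rot": [0, 0, 0], "jaw": 0.78}, {"slide": [0, 0, -1.0], "delta_rot": [0, 0, 0], "jaw": 0.78}, {"slide": [-0.5, -0.8, -1.8], "delta_rot": [0, 0, 0], "jaw": 1}, {"slide": [-1.1, -1.6, -1.8], "delta_rot": [0, 0, 0], "jaw": 1}, {"slide": [-1.7, -2.4, -1.8], "delta_rot": [0, 0, 0], "jaw": 1}]}}

```text
t: 5.45
tcp_pos: [0.5337, -0.1227, 0.1736]
tcp_rot: [[-0.002, 1.0, 0.004], [1.0, 0.002, -0.002], [-0.002, 0.004, -1.0]]
force: [-0.2, -1.0, 1.0]
opening: 0.0855
grasp_force: 0.0
```

```bash
cat >> h.py <<'E'
def jars():
    "dark lid blobs from scene, wrist views, on z=0.055 / 0.06"
    for n,z in(("scene",.055),("side",.055)):
        c=cam(n);im=manip.snapshot(n);m=(im.max(2)<62).astype(np.uint8)
        k,_,st,ce=cv2.connectedComponentsWithStats(cv2.morphologyEx(m,cv2.MORPH_OPEN,np.ones((3,3))))
        for i in range(1,k):
            if 80<st[i,4]<900:
                for zz in(z,z+.046):
                    X=onz(c,ce[i],zz)
                    if .35<X[0]<.75 and -.5<X[1]<.05 and (zz<.1 or X[0]>.56):print(n,ce[i],st[i,4],X)
E
python3 - <<'E'
from h import *
jars()
w=manip.snapshot("wrist");cv2.imwrite("pics/w2.png",w)
E
```

```text
scene [302.9461 230.0392] 204 [ 0.4971 -0.066   0.055 ]
scene [246.8125 230.6058] 208 [ 0.4089 -0.199   0.055 ]
scene [367.8264 249.7986] 144 [0.651  0.0484 0.055 ]
scene [367.8264 249.7986] 144 [0.6669 0.0303 0.101 ]
scene [322.5096 258.6386] 830 [ 0.6026 -0.0712  0.055 ]
scene [322.5096 258.6386] 830 [ 0.6205 -0.0843  0.101 ]
scene [220.2591 253.7273] 220 [ 0.4314 -0.2962  0.055 ]
scene [192.7532 277.1299] 231 [ 0.452  -0.3906  0.055 ]
side [277.     331.5711] 387 [ 0.4085 -0.2022  0.055 ]
side [305.6028 358.3107] 428 [ 0.43   -0.2994  0.055 ]
side [337.4375 387.8926] 512 [ 0.4511 -0.3939  0.055 ]
```

View pics/w2.png

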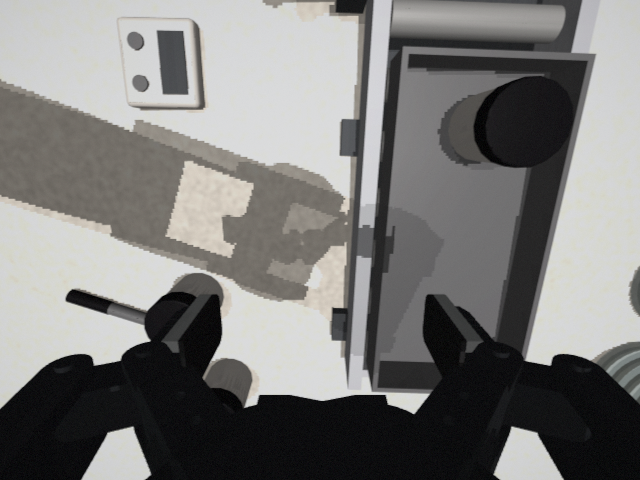

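```bash
python3 -c "
from h import *
W=cam('wrist');s=manip.get_state();print(s['t'],s['tcp_pos'],onz(W,(523,122),.11),[onz(W,p,.082) for p in [(400,47),(594,54),(372,391)]])"
```

```text
5.6 [ 0.5318 -0.123   0.171 ] [ 0.6454 -0.0433  0.11  ] [array([0.5793, 0.0017, 0.082 ]), array([ 0.6982, -0.0026,  0.082 ]), array([ 0.5714, -0.2476,  0.082 ])]
```

{"op": "drive_tool", "data": {"rows": [{"slide": [-0.5, -0.8, 0], "delta_rot": [0, 0, 0], "jaw": 1}, {"slide": [-1.0, -1.6, 0], "delta_rot": [0, 0, 0], "jaw": 1}, {"slide": [-1.53, -2.46, 0.3], "delta_rot": [0, 0, 0], "jaw": 1}, {"slide": [-1.53, -2.46, 1.0], "delta_rot": [0, 0, 0], "jaw": 1}, {"slide": [-1.53, -2.46, 1.6], "delta_rot": [0, 0, 0], "jaw": 1}, {"slide": [-1.53, -2.46, 2.2], "delta_rot": [0, 0, 0], "jaw": 1}, {"slide": [-1.53, -2.46, 2.6], "delta_rot": [0, 0, 0], "jaw": 1}, {"slide": [-1.53, -2.46, 2.76], "delta_rot": [0, 0, 0], "jaw": 1}, {"slide": [-1.53, -2.46, 2.76], "delta_rot": [0, 0, 0], "jaw": 1}, {"slide": [-1.53, -2.46, 2.76], "delta_rot": [0, 0, 0], "jaw": 0.8}]}}

```text
t: 6.6
tcp_pos: [0.4117, -0.1987, 0.0342]
tcp_rot: [[-0.001, 1.0, 0.001], [1.0, 0.001, -0.001], [-0.001, 0.001, -1.0]]
force: [-1.3, 0.9, 0.3]
opening: 0.0732
grasp_force: 0.0
```

{"op": "drive_tool", "data": {"squeeze": 30, "rows": [{"slide": [0, 0, 0], "delta_rot": [0, 0, 0], "jaw": 0.4}, {"slide": [0, 0, 0], "delta_rot": [0, 0, 0], "jaw": 0.4}, {"slide": [0, 0, 0], "delta_rot": [0, 0, 0], "jaw": 0.4}, {"slide": [0, 0, 0], "delta_rot": [0, 0, 0], "jaw": 0.4}, {"slide": [0, 0, 0], "delta_rot": [0, 0, 0], "jaw": 0.4}, {"slide": [0, 0, 0], "delta_rot": [0, 0, 0], "jaw": 0.4}, {"slide": [0, 0, -0.6], "delta_rot": [0, 0, 0], "jaw": 0.4}, {"slide": [0, 0, -1.3], "delta_rot": [0, 0, 0], "jaw": 0.4}, {"slide": [0, 0, -2.0], "delta_rot": [0, 0, 0], "jaw": 0.4}, {"slide": [0, 0, -2.0], "delta_rot": [0, 0, 0], "jaw": 0.4}]}}

```text
t: 7.6
tcp_pos: [0.4136, -0.2004, 0.139]
tcp_rot: [[0.0, 1.0, 0.009], [1.0, 0.0, -0.006], [-0.006, 0.009, -1.0]]
force: [0.4, -0.0, -1.0]
opening: 0.0492
grasp_force: 31.7
```

{"op": "drive_tool", "data": {"rows": [{"slide": [0.1, 0.3, -0.5], "delta_rot": [0, 0, 0], "jaw": 0.4}, {"slide": [0.4, 1.0, -0.75], "delta_rot": [0, 0, 0], "jaw": 0.4}, {"slide": [0.8, 1.7, -0.75], "delta_rot": [0, 0, 0], "jaw": 0.4}, {"slide": [1.1, 2.4, -0.75], "delta_rot": [0, 0, 0], "jaw": 0.4}, {"slide": [1.5, 3.1, -0.75], "delta_rot": [0, 0, 0], "jaw": 0.4}, {"slide": [1.8, 3.7, -0.75], "delta_rot": [0, 0, 0], "jaw": 0.4}, {"slide": [2.03, 4.22, -0.75], "delta_rot": [0, 0, 0], "jaw": 0.4}, {"slide": [2.03, 4.22, -0.75], "delta_rot": [0, 0, 0], "jaw": 0.4}, {"slide": [2.03, 4.22, -0.75], "delta_rot": [0, 0, 0], "jaw": 0.4}]}}

```text
t: 8.5
tcp_pos: [0.621, -0.0965, 0.169]
tcp_rot: [[-0.001, 1.0, -0.003], [1.0, 0.001, 0.0], [0.0, -0.003, -1.0]]
force: [-0.1, 0.4, -0.9]
opening: 0.0487
grasp_force: 31.9
```

{"op": "drive_tool", "data": {"rows": [{"slide": [0, 0, 0.5], "delta_rot": [0, 0, 0], "jaw": 0.4}, {"slide": [0, 0, 1.0], "delta_rot": [0, 0, 0], "jaw": 0.4}, {"slide": [0, 0, 1.4], "delta_rot": [0, 0, 0], "jaw": 0.4}, {"slide": [0, 0, 1.7], "delta_rot": [0, 0, 0], "jaw": 0.4}, {"slide": [0, 0, 1.8], "delta_rot": [0, 0, 0], "jaw": 0.4}, {"slide": [0, 0, 1.8], "delta_rot": [0, 0, 0], "jaw": 0.4}, {"slide": [0, 0, 1.8], "delta_rot": [0, 0, 0], "jaw": 0.7}, {"slide": [0, 0, 1.8], "delta_rot": [0, 0, 0], "jaw": 0.78}, {"slide": [0, 0, 1.8], "delta_rot": [0, 0, 0], "jaw": 0.78}, {"slide": [0, 0, 1.8], "delta_rot": [0, 0, 0], "jaw": 0.78}]}}

```text
t: 9.5
tcp_pos: [0.6217, -0.0969, 0.0808]
tcp_rot: [[0.0, 1.0, 0.0], [1.0, -0.0, -0.0], [-0.0, 0.0, -1.0]]
force: [-0.7, 0.4, -0.3]
opening: 0.0666
grasp_force: 0.0
```

{"op": "drive_tool", "data": {"rows": [{"slide": [0, 0, -0.5], "delta_rot": [0, 0, 0], "jaw": 0.78}, {"slide": [0, 0, -1.1], "delta_rot": [0, 0, 0], "jaw": 0.78}, {"slide": [-0.5, -0.7, -1.8], "delta_rot": [0, 0, 0], "jaw": 1}, {"slide": [-1.1, -1.4, -1.8], "delta_rot": [0, 0, 0], "jaw": 1}, {"slide": [-1.7, -2, -1.8], "delta_rot": [0, 0, 0], "jaw": 1}, {"slide": [-1.7, -2, -1.8], "delta_rot": [0, 0, 0], "jaw": 1}, {"slide": [-1.7, -2, -1.8], "delta_rot": [0, 0, 0], "jaw": 1}]}}

```text
t: 10.2
tcp_pos: [0.5213, -0.1824, 0.1708]
tcp_rot: [[0.002, 1.0, 0.001], [1.0, -0.002, 0.0], [0.0, 0.001, -1.0]]
force: [-0.2, 1.1, -0.7]
opening: 0.0856
grasp_force: 0.0
```

```bash
python3 -c "
from h import *
jars();s=manip.get_state();print(s['t'],s['tcp_pos'],s['tcp_rot'])
W=cam('wrist');cv2.imwrite('pics/w3.png',manip.snapshot('wrist'))"
```

```text
scene [278.2524 239.4175] 206 [ 0.4833 -0.1401  0.055 ]
scene [367.5533 249.44  ] 150 [0.6497 0.0485 0.055 ]
scene [367.5533 249.44  ] 150 [0.6656 0.0303 0.101 ]
scene [314.931  260.0289] 797 [ 0.5944 -0.0908  0.055 ]
scene [314.931  260.0289] 797 [ 0.6126 -0.1031  0.101 ]
scene [220.1982 253.7885] 227 [ 0.4315 -0.2965  0.055 ]
scene [339.8087 266.8792] 298 [ 0.6495 -0.0464  0.055 ]
scene [339.8087 266.8792] 298 [ 0.6654 -0.0606  0.101 ]
scene [192.8927 277.2446] 233 [ 0.4525 -0.3904  0.055 ]
scene [346.7953 280.2283] 127 [ 0.6919 -0.0538  0.055 ]
scene [346.7953 280.2283] 127 [ 0.706  -0.0677  0.101 ]
side [376.6268 281.0927] 410 [ 0.6952 -0.1419  0.055 ]
side [376.6268 281.0927] 410 [ 0.6591 -0.1932  0.101 ]
side [341.3488 336.686 ] 86 [ 0.5238 -0.276   0.055 ]
side [305.609  357.5427] 468 [ 0.4309 -0.2975  0.055 ]
side [337.3969 387.928 ] 514 [ 0.451  -0.3939  0.055 ]
10.3 [ 0.522  -0.1814  0.1706] [[-0.0005  1.      0.0004]
 [ 1.      0.0005  0.0003]
 [ 0.0003  0.0004 -1.    ]]
```

{"op": "drive_tool", "data": {"rows": [{"slide": [-0.8, -0.6, 0], "delta_rot": [0, 0, 0], "jaw": 1}, {"slide": [-1.5, -1.2, 0], "delta_rot": [0, 0, 0], "jaw": 1}, {"slide": [-2.28, -1.8, 0.3], "delta_rot": [0, 0, 0], "jaw": 1}, {"slide": [-2.28, -1.8, 1.0], "delta_rot": [0, 0, 0], "jaw": 1}, {"slide": [-2.28, -1.8, 1.6], "delta_rot": [0, 0, 0], "jaw": 1}, {"slide": [-2.28, -1.8, 2.2], "delta_rot": [0, 0, 0], "jaw": 1}, {"slide": [-2.28, -1.8, 2.6], "delta_rot": [0, 0, 0], "jaw": 1}, {"slide": [-2.28, -1.8, 2.76], "delta_rot": [0, 0, 0], "jaw": 1}, {"slide": [-2.28, -1.8, 2.76], "delta_rot": [0, 0, 0], "jaw": 1}, {"slide": [-2.28, -1.8, 2.76], "delta_rot": [0, 0, 0], "jaw": 0.8}]}}

```text
t: 11.35
tcp_pos: [0.4326, -0.2961, 0.0337]
tcp_rot: [[-0.001, 1.0, 0.001], [1.0, 0.001, -0.001], [-0.001, 0.001, -1.0]]
force: [0.4, -0.9, 0.2]
opening: 0.0729
grasp_force: 0.0
```

{"op": "drive_tool", "data": {"squeeze": 30, "rows": [{"slide": [0, 0, 0], "delta_rot": [0, 0, 0], "jaw": 0.4}, {"slide": [0, 0, 0], "delta_rot": [0, 0, 0], "jaw": 0.4}, {"slide": [0, 0, 0], "delta_rot": [0, 0, 0], "jaw": 0.4}, {"slide": [0, 0, 0], "delta_rot": [0, 0, 0], "jaw": 0.4}, {"slide": [0, 0, 0], "delta_rot": [0, 0, 0], "jaw": 0.4}, {"slide": [0, 0, 0], "delta_rot": [0, 0, 0], "jaw": 0.4}, {"slide": [0, 0, -0.6], "delta_rot": [0, 0, 0], "jaw": 0.4}, {"slide": [0, 0, -1.3], "delta_rot": [0, 0, 0], "jaw": 0.4}, {"slide": [0, 0, -2.0], "delta_rot": [0, 0, 0], "jaw": 0.4}, {"slide": [0, 0, -2.0], "delta_rot": [0, 0, 0], "jaw": 0.4}]}}

```text
t: 12.35
tcp_pos: [0.4342, -0.2983, 0.1388]
tcp_rot: [[0.0, 1.0, 0.008], [1.0, -0.0, -0.007], [-0.007, 0.008, -1.0]]
force: [1.4, -0.6, -0.4]
opening: 0.0493
grasp_force: 31.5
```

{"op": "drive_tool", "data": {"rows": [{"slide": [0.2, 0.3, -0.5], "delta_rot": [0, 0, 0], "jaw": 0.4}, {"slide": [0.6, 1.0, -0.75], "delta_rot": [0, 0, 0], "jaw": 0.4}, {"slide": [1.1, 1.7, -0.75], "delta_rot": [0, 0, 0], "jaw": 0.4}, {"slide": [1.6, 2.4, -0.75], "delta_rot": [0, 0, 0], "jaw": 0.4}, {"slide": [2.1, 3.1, -0.75], "delta_rot": [0, 0, 0], "jaw": 0.4}, {"slide": [2.5, 3.7, -0.75], "delta_rot": [0, 0, 0], "jaw": 0.4}, {"slide": [2.83, 4.2, -0.75], "delta_rot": [0, 0, 0], "jaw": 0.4}, {"slide": [2.83, 4.2, -0.75], "delta_rot": [0, 0, 0], "jaw": 0.4}, {"slide": [2.83, 4.2, -0.75], "delta_rot": [0, 0, 0], "jaw": 0.4}]}}

```text
t: 13.25
tcp_pos: [0.641, -0.1539, 0.1685]
tcp_rot: [[-0.001, 1.0, -0.002], [1.0, 0.001, 0.0], [0.0, -0.002, -1.0]]
force: [0.5, 0.3, -1.3]
opening: 0.0491
grasp_force: 31.6
```

```bash
python3 -c "
from h import *
s=manip.get_state();print(s['t'],s['tcp_pos'])
W=cam('wrist');im=manip.snapshot('wrist');cv2.imwrite('pics/w4.png',im);print([(x,proj(W,x)) for x in [(.646,-.0425,.11),(.622,-.098,.11)]])"
```

```text
13.25 [ 0.641  -0.1539  0.1685]
[((0.646, -0.0425, 0.11), array([332.5182,  59.9747])), ((0.622, -0.098, 0.11), array([290.1532, 166.0861]))]
```

View pics/w4.png

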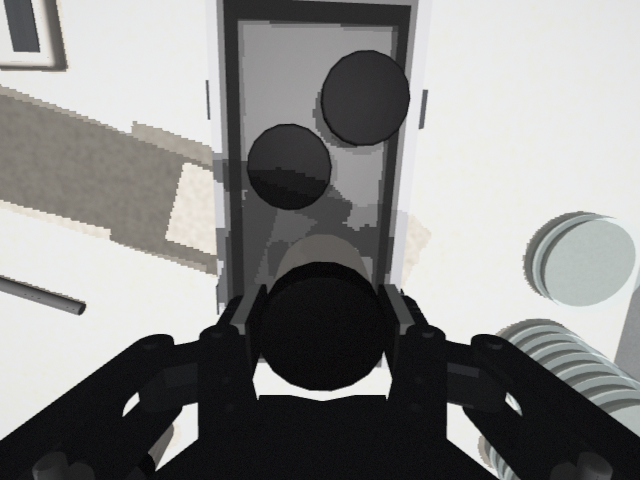

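Jar 2 is where I put it, at (289,167). Jar 1 at (366,98) has shifted, probably the announced knock, but stands upright. I'll compute the positions.

```bash
python3 -c "
from h import *
W=cam('wrist')
print([onz(W,p,.11) for p in [(365,98),(289,167)]],[onz(W,p,.082) for p in [(224,1),(412,8)]], [onz(W,p,.046) for p in [(240,22),(392,28)]])"
```

```text
[array([ 0.6638, -0.0619,  0.11  ]), array([ 0.621 , -0.0991,  0.11  ])] [array([ 0.5829, -0.0059,  0.082 ]), array([ 0.6929, -0.0096,  0.082 ])] [array([ 0.5838, -0.006 ,  0.046 ]), array([ 0.6882, -0.0097,  0.046 ])]
```

{"op": "drive_tool", "data": {"rows": [{"slide": [0, 0, 0.5], "delta_rot": [0, 0, 0], "jaw": 0.4}, {"slide": [0, 0, 1.0], "delta_rot": [0, 0, 0], "jaw": 0.4}, {"slide": [0, 0, 1.4], "delta_rot": [0, 0, 0], "jaw": 0.4}, {"slide": [0, 0, 1.7], "delta_rot": [0, 0, 0], "jaw": 0.4}, {"slide": [0, 0, 1.78], "delta_rot": [0, 0, 0], "jaw": 0.4}, {"slide": [0, 0, 1.78], "delta_rot": [0, 0, 0], "jaw": 0.4}, {"slide": [0, 0, 1.78], "delta_rot": [0, 0, 0], "jaw": 0.7}, {"slide": [0, 0, 1.78], "delta_rot": [0, 0, 0], "jaw": 0.78}, {"slide": [0, 0, 1.78], "delta_rot": [0, 0, 0], "jaw": 0.78}, {"slide": [0, 0, 1.78], "delta_rot": [0, 0, 0], "jaw": 0.78}]}}

```text
t: 14.3
tcp_pos: [0.6418, -0.1544, 0.0815]
tcp_rot: [[0.0, 1.0, 0.001], [1.0, -0.0, -0.0], [-0.0, 0.001, -1.0]]
force: [0.0, -0.1, 0.1]
opening: 0.0667
grasp_force: 0.0
```

{"op": "drive_tool", "data": {"rows": [{"slide": [0, 0, -0.5], "delta_rot": [0, 0, 0], "jaw": 0.78}, {"slide": [0, 0, -1.1], "delta_rot": [0, 0, 0], "jaw": 0.78}, {"slide": [-0.7, -0.7, -1.8], "delta_rot": [0, 0, 0], "jaw": 1}, {"slide": [-1.4, -1.4, -1.8], "delta_rot": [0, 0, 0], "jaw": 1}, {"slide": [-2.2, -2, -1.8], "delta_rot": [0, 0, 0], "jaw": 1}, {"slide": [-2.8, -2.6, -1.8], "delta_rot": [0, 0, 0], "jaw": 1}, {"slide": [-2.8, -2.6, -1.8], "delta_rot": [0, 0, 0], "jaw": 1}, {"slide": [-2.8, -2.6, -1.8], "delta_rot": [0, 0, 0], "jaw": 1}]}}

```text
t: 15.1
tcp_pos: [0.511, -0.2952, 0.1714]
tcp_rot: [[0.002, 1.0, 0.001], [1.0, -0.002, 0.0], [0.0, 0.001, -1.0]]
force: [-0.0, -0.5, 0.5]
opening: 0.0855
grasp_force: 0.0
```

```bash
python3 -c "
from h import *
jars();s=manip.get_state();print(s['t'],s['tcp_pos'],s['tcp_rot'])
"
```

```text
scene [367.5267 249.4733] 131 [0.6498 0.0483 0.055 ]
scene [367.5267 249.4733] 131 [0.6656 0.0302 0.101 ]
scene [316.3035 259.6727] 715 [ 0.5956 -0.0871  0.055 ]
scene [316.3035 259.6727] 715 [ 0.6138 -0.0996  0.101 ]
scene [233.8167 261.1389] 180 [ 0.4723 -0.2763  0.055 ]
scene [339.6514 266.9683] 284 [ 0.6495 -0.0469  0.055 ]
scene [339.6514 266.9683] 284 [ 0.6654 -0.0611  0.101 ]
scene [192.8838 277.2822] 241 [ 0.4526 -0.3905  0.055 ]
scene [304.9208 278.7228] 303 [ 0.6252 -0.1442  0.055 ]
scene [304.9208 278.7228] 303 [ 0.6421 -0.1542  0.101 ]
side [289.9302 261.7907] 215 [0.5383 0.0265 0.055 ]
side [337.1392 387.3718] 546 [ 0.4512 -0.3926  0.055 ]
15.2 [ 0.5121 -0.2938  0.1712] [[-0.0007  1.      0.0005]
 [ 1.      0.0007  0.0002]
 [ 0.0002  0.0005 -1.    ]]
```

{"op": "drive_tool", "data": {"rows": [{"slide": [-0.7, -0.4, 0], "delta_rot": [0, 0, 0], "jaw": 1}, {"slide": [-1.4, -0.8, 0], "delta_rot": [0, 0, 0], "jaw": 1}, {"slide": [-1.93, -1.19, 0.3], "delta_rot": [0, 0, 0], "jaw": 1}, {"slide": [-1.93, -1.19, 1.0], "delta_rot": [0, 0, 0], "jaw": 1}, {"slide": [-1.93, -1.19, 1.6], "delta_rot": [0, 0, 0], "jaw": 1}, {"slide": [-1.93, -1.19, 2.2], "delta_rot": [0, 0, 0], "jaw": 1}, {"slide": [-1.93, -1.19, 2.6], "delta_rot": [0, 0, 0], "jaw": 1}, {"slide": [-1.93, -1.19, 2.76], "delta_rot": [0, 0, 0], "jaw": 1}, {"slide": [-1.93, -1.19, 2.76], "delta_rot": [0, 0, 0], "jaw": 1}, {"slide": [-1.93, -1.19, 2.76], "delta_rot": [0, 0, 0], "jaw": 0.8}]}}

```text
t: 16.2
tcp_pos: [0.4532, -0.391, 0.0343]
tcp_rot: [[-0.001, 1.0, 0.001], [1.0, 0.001, -0.001], [-0.001, 0.001, -1.0]]
force: [-0.2, 0.0, 1.7]
opening: 0.0732
grasp_force: 0.0
```

{"op": "drive_tool", "data": {"squeeze": 30, "rows": [{"slide": [0, 0, 0], "delta_rot": [0, 0, 0], "jaw": 0.4}, {"slide": [0, 0, 0], "delta_rot": [0, 0, 0], "jaw": 0.4}, {"slide": [0, 0, 0], "delta_rot": [0, 0, 0], "jaw": 0.4}, {"slide": [0, 0, 0], "delta_rot": [0, 0, 0], "jaw": 0.4}, {"slide": [0, 0, 0], "delta_rot": [0, 0, 0], "jaw": 0.4}, {"slide": [0, 0, 0], "delta_rot": [0, 0, 0], "jaw": 0.4}, {"slide": [0, 0, -0.6], "delta_rot": [0, 0, 0], "jaw": 0.4}, {"slide": [0, 0, -1.3], "delta_rot": [0, 0, 0], "jaw": 0.4}, {"slide": [0, 0, -2.0], "delta_rot": [0, 0, 0], "jaw": 0.4}, {"slide": [0, 0, -2.0], "delta_rot": [0, 0, 0], "jaw": 0.4}]}}

```text
t: 17.2
tcp_pos: [0.4545, -0.3937, 0.1397]
tcp_rot: [[0.0, 1.0, 0.008], [1.0, -0.0, -0.008], [-0.008, 0.008, -1.0]]
force: [0.9, -1.8, -0.4]
opening: 0.0488
grasp_force: 31.7
```

{"op": "drive_tool", "data": {"rows": [{"slide": [0.2, 0.2, -0.5], "delta_rot": [0, 0, 0], "jaw": 0.4}, {"slide": [0.8, 0.7, -0.75], "delta_rot": [0, 0, 0], "jaw": 0.4}, {"slide": [1.4, 1.3, -0.75], "delta_rot": [0, 0, 0], "jaw": 0.4}, {"slide": [2.0, 1.9, -0.75], "delta_rot": [0, 0, 0], "jaw": 0.4}, {"slide": [2.6, 2.4, -0.75], "delta_rot": [0, 0, 0], "jaw": 0.4}, {"slide": [3.2, 2.9, -0.75], "delta_rot": [0, 0, 0], "jaw": 0.4}, {"slide": [3.61, 3.31, -0.75], "delta_rot": [0, 0, 0], "jaw": 0.4}, {"slide": [3.61, 3.31, -0.75], "delta_rot": [0, 0, 0], "jaw": 0.4}, {"slide": [3.61, 3.31, -0.75], "delta_rot": [0, 0, 0], "jaw": 0.4}]}}

```text
t: 18.1
tcp_pos: [0.617, -0.2098, 0.1691]
tcp_rot: [[-0.001, 1.0, -0.002], [1.0, 0.001, 0.001], [0.001, -0.002, -1.0]]
force: [0.4, -0.5, -1.7]
opening: 0.0491
grasp_force: 31.8
```

{"op": "drive_tool", "data": {"rows": [{"slide": [0, 0, 0.5], "delta_rot": [0, 0, 0], "jaw": 0.4}, {"slide": [0, 0, 1.0], "delta_rot": [0, 0, 0], "jaw": 0.4}, {"slide": [0, 0, 1.4], "delta_rot": [0, 0, 0], "jaw": 0.4}, {"slide": [0, 0, 1.7], "delta_rot": [0, 0, 0], "jaw": 0.4}, {"slide": [0, 0, 1.78], "delta_rot": [0, 0, 0], "jaw": 0.4}, {"slide": [0, 0, 1.78], "delta_rot": [0, 0, 0], "jaw": 0.4}, {"slide": [0, 0, 1.78], "delta_rot": [0, 0, 0], "jaw": 0.7}, {"slide": [0, 0, 1.78], "delta_rot": [0, 0, 0], "jaw": 0.78}, {"slide": [0, 0, 1.78], "delta_rot": [0, 0, 0], "jaw": 0.78}, {"slide": [0, 0, 1.78], "delta_rot": [0, 0, 0], "jaw": 0.78}]}}

```text
t: 19.1
tcp_pos: [0.6177, -0.2105, 0.0819]
tcp_rot: [[0.0, 1.0, 0.001], [1.0, -0.0, -0.0], [-0.0, 0.001, -1.0]]
force: [-0.2, 0.2, -0.8]
opening: 0.0667
grasp_force: 0.0
```

{"op": "drive_tool", "data": {"rows": [{"slide": [0, 0, -0.5], "delta_rot": [0, 0, 0], "jaw": 0.78}, {"slide": [0, 0, -1.1], "delta_rot": [0, 0, 0], "jaw": 0.78}, {"slide": [-0.7, 0, -1.8], "delta_rot": [0, 0, 0], "jaw": 0.5}, {"slide": [-1.4, 0.1, -2.2], "delta_rot": [0, 0, 0], "jaw": 0}, {"slide": [-2.2, 0.1, -2.6], "delta_rot": [0, 0, 0], "jaw": 0}, {"slide": [-2.2, 0.1, -3], "delta_rot": [0, 0, 0], "jaw": 0}, {"slide": [-2.2, 0.1, -3], "delta_rot": [0, 0, 0], "jaw": 0}, {"slide": [-2.2, 0.1, -3], "delta_rot": [0, 0, 0], "jaw": 0}]}}

```text
t: 19.9
tcp_pos: [0.6227, -0.32, 0.2315]
tcp_rot: [[-0.0, 1.0, 0.0], [1.0, 0.0, -0.0], [-0.0, 0.0, -1.0]]
force: [0.3, -0.1, -0.8]
opening: 0.0001
grasp_force: 0.0
```

```bash
python3 -c "
from h import *
jars();s=manip.get_state();print(s['t'],s['tcp_pos'],s['tcp_rot'],s['opening'])
W=cam('wrist');w=manip.snapshot('wrist');cv2.imwrite('pics/w5.png',w)
print(np.array([proj(W,(.632+.033*y,-.126+y,.082)) for y in(-.125,.125)]))
"
```

```text
scene [367.624 249.4  ] 125 [0.6497 0.0487 0.055 ]
scene [367.624 249.4  ] 125 [0.6656 0.0306 0.101 ]
scene [339.8298 266.8723] 282 [ 0.6495 -0.0463  0.055 ]
scene [339.8298 266.8723] 282 [ 0.6654 -0.0605  0.101 ]
scene [304.8812 278.769 ] 303 [ 0.6252 -0.1443  0.055 ]
scene [304.8812 278.769 ] 303 [ 0.6421 -0.1544  0.101 ]
side [290.1756 262.1024] 205 [0.5383 0.0249 0.055 ]
side [267.4344 362.6721] 122 [ 0.3575 -0.2769  0.055 ]
20.0 [ 0.622  -0.3191  0.2296] [[-0.001   1.     -0.0023]
 [ 1.      0.001   0.0016]
 [ 0.0016 -0.0023 -1.    ]] 0.00023700867045486887
[[ 330.0291  143.801 ]
 [ 346.139  -274.6589]]
```

View pics/w5.png

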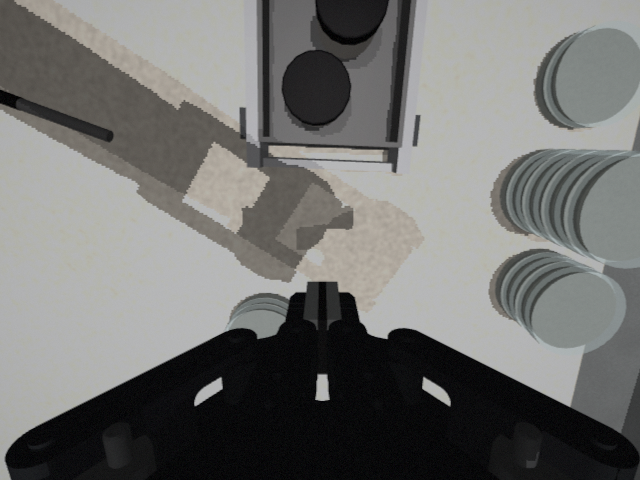

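All four jars stand in the tray. With the fingers shut, I'll go down behind the rear wall, clear of the lip.

{"op": "drive_tool", "data": {"rows": [{"slide": [0.7, 0.1, 0.4], "delta_rot": [0, 0, 0], "jaw": 0}, {"slide": [0.7, 0.1, 1.1], "delta_rot": [0, 0, 0], "jaw": 0}, {"slide": [0.7, 0.1, 1.8], "delta_rot": [0, 0, 0], "jaw": 0}, {"slide": [0.7, 0.1, 2.4], "delta_rot": [0, 0, 0], "jaw": 0}, {"slide": [0.7, 0.1, 3.0], "delta_rot": [0, 0, 0], "jaw": 0}, {"slide": [0.7, 0.1, 3.3], "delta_rot": [0, 0, 0], "jaw": 0}, {"slide": [0.7, 0.1, 3.42], "delta_rot": [0, 0, 0], "jaw": 0}, {"slide": [0.7, 0.1, 3.42], "delta_rot": [0, 0, 0], "jaw": 0}, {"slide": [0.7, 0.1, 3.42], "delta_rot": [0, 0, 0], "jaw": 0}]}}

```text
t: 20.95
tcp_pos: [0.6286, -0.2859, 0.0624]
tcp_rot: [[-0.0, 1.0, 0.002], [1.0, 0.0, -0.001], [-0.001, 0.002, -1.0]]
force: [-0.3, -0.5, 0.8]
opening: -0.0
grasp_force: 0.0
```

```bash
python3 -c "
from h import *
W=cam('wrist');w=manip.snapshot('wrist');s=manip.snapshot('scene');cv2.imwrite('pics/w6.png',w)
a=cv2.resize(w,(400,300));b=cv2.resize(s[170:345,230:480],(400,280));cv2.imwrite('pics/m6.png',np.vstack([a,b]))
print(manip.get_state()['tcp_pos'],manip.get_state()['force'])
"
```

```text
[ 0.6288 -0.286   0.0629] [ 0.3628  0.9131 -0.2734]
```

View pics/m6.png

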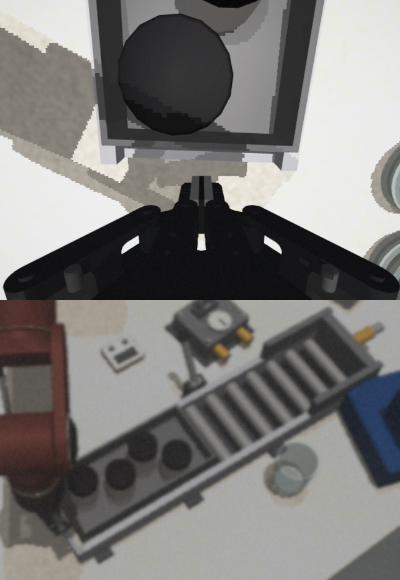

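{"op": "drive_tool", "data": {"rows": [{"slide": [0.2, 0.01, 0], "delta_rot": [0, 0, 0], "jaw": 0}, {"slide": [0.35, 0.01, 0], "delta_rot": [0, 0, 0], "jaw": 0}, {"slide": [0.45, 0.02, 0], "delta_rot": [0, 0, 0], "jaw": 0}, {"slide": [0.55, 0.02, 0], "delta_rot": [0, 0, 0], "jaw": 0}, {"slide": [0.7, 0.03, 0], "delta_rot": [0, 0, 0], "jaw": 0}, {"slide": [0.9, 0.03, 0], "delta_rot": [0, 0, 0], "jaw": 0}, {"slide": [1.1, 0.04, 0], "delta_rot": [0, 0, 0], "jaw": 0}, {"slide": [1.3, 0.05, 0], "delta_rot": [0, 0, 0], "jaw": 0}, {"slide": [1.5, 0.05, 0], "delta_rot": [0, 0, 0], "jaw": 0}, {"slide": [1.7, 0.06, 0], "delta_rot": [0, 0, 0], "jaw": 0}]}}

```text
t: 22.05
tcp_pos: [0.6309, -0.1995, 0.061]
tcp_rot: [[-0.0, 1.0, 0.001], [1.0, 0.0, -0.0], [-0.0, 0.001, -1.0]]
force: [1.4, -3.0, 1.9]
opening: -0.0004
grasp_force: 1.7
```

{"op": "drive_tool", "data": {"rows": [{"slide": [0.2, 0.01, 0], "delta_rot": [0, 0, 0], "jaw": 0}, {"slide": [0.4, 0.01, 0], "delta_rot": [0, 0, 0], "jaw": 0}, {"slide": [0.6, 0.02, 0], "delta_rot": [0, 0, 0], "jaw": 0}, {"slide": [0.8, 0.03, 0], "delta_rot": [0, 0, 0], "jaw": 0}, {"slide": [1.0, 0.03, 0], "delta_rot": [0, 0, 0], "jaw": 0}, {"slide": [1.2, 0.04, 0], "delta_rot": [0, 0, 0], "jaw": 0}, {"slide": [1.4, 0.05, 0], "delta_rot": [0, 0, 0], "jaw": 0}, {"slide": [1.6, 0.06, 0], "delta_rot": [0, 0, 0], "jaw": 0}, {"slide": [1.8, 0.06, 0], "delta_rot": [0, 0, 0], "jaw": 0}, {"slide": [2.0, 0.07, 0], "delta_rot": [0, 0, 0], "jaw": 0}]}}

```text
t: 23.05
tcp_pos: [0.634, -0.0994, 0.0605]
tcp_rot: [[0.0, 1.0, -0.0], [1.0, -0.0, 0.0], [0.0, -0.0, -1.0]]
force: [0.1, -3.2, 2.9]
opening: 0.0001
grasp_force: 1.7
```

{"op": "drive_tool", "data": {"rows": [{"slide": [0.2, 0.01, 0], "delta_rot": [0, 0, 0], "jaw": 0}, {"slide": [0.4, 0.01, 0], "delta_rot": [0, 0, 0], "jaw": 0}, {"slide": [0.6, 0.02, 0], "delta_rot": [0, 0, 0], "jaw": 0}, {"slide": [0.8, 0.03, 0], "delta_rot": [0, 0, 0], "jaw": 0}, {"slide": [1.0, 0.03, 0], "delta_rot": [0, 0, 0], "jaw": 0}, {"slide": [1.2, 0.04, 0], "delta_rot": [0, 0, 0], "jaw": 0}, {"slide": [1.4, 0.05, 0], "delta_rot": [0, 0, 0], "jaw": 0}, {"slide": [1.6, 0.06, 0], "delta_rot": [0, 0, 0], "jaw": 0}, {"slide": [1.8, 0.06, 0], "delta_rot": [0, 0, 0], "jaw": 0}, {"slide": [2.0, 0.07, 0], "delta_rot": [0, 0, 0], "jaw": 0}]}}

```text
t: 24.05
tcp_pos: [0.6375, 0.0004, 0.0605]
tcp_rot: [[-0.0, 1.0, -0.0], [1.0, 0.0, -0.0], [-0.0, -0.0, -1.0]]
force: [2.7, -2.8, 1.5]
opening: -0.0004
grasp_force: 2.0
```

{"op": "drive_tool", "data": {"rows": [{"slide": [0.15, 0.01, 0], "delta_rot": [0, 0, 0], "jaw": 0}, {"slide": [0.3, 0.01, 0], "delta_rot": [0, 0, 0], "jaw": 0}, {"slide": [0.45, 0.02, 0], "delta_rot": [0, 0, 0], "jaw": 0}, {"slide": [0.6, 0.03, 0], "delta_rot": [0, 0, 0], "jaw": 0}, {"slide": [0.7, 0.03, 0], "delta_rot": [0, 0, 0], "jaw": 0}, {"slide": [0.8, 0.04, 0], "delta_rot": [0, 0, 0], "jaw": 0}, {"slide": [0.88, 0.04, 0], "delta_rot": [0, 0, 0], "jaw": 0}, {"slide": [0.96, 0.04, 0], "delta_rot": [0, 0, 0], "jaw": 0}, {"slide": [1.0, 0.04, 0], "delta_rot": [0, 0, 0], "jaw": 0}]}}

```text
t: 24.95
tcp_pos: [0.6394, 0.0501, 0.0604]
tcp_rot: [[-0.0, 1.0, -0.0], [1.0, 0.0, 0.0], [0.0, -0.0, -1.0]]
force: [1.3, -2.1, 1.0]
opening: -0.0
grasp_force: 1.1
```

{"op": "drive_tool", "data": {"rows": [{"slide": [0.04, 0, 0], "delta_rot": [0, 0, 0], "jaw": 0}, {"slide": [0.08, 0, 0], "delta_rot": [0, 0, 0], "jaw": 0}, {"slide": [0.12, 0, 0], "delta_rot": [0, 0, 0], "jaw": 0}, {"slide": [0.16, 0, 0], "delta_rot": [0, 0, 0], "jaw": 0}, {"slide": [0.16, 0, 0], "delta_rot": [0, 0, 0], "jaw": 0}]}}

```text
t: 25.45
tcp_pos: [0.6394, 0.0581, 0.0604]
tcp_rot: [[-0.0, 1.0, -0.0], [1.0, 0.0, 0.001], [0.001, -0.0, -1.0]]
force: [0.5, -1.5, 0.2]
opening: -0.0001
grasp_force: 0.4
```

```bash
python3 -c "
from h import *
W=cam('wrist');w=manip.snapshot('wrist');s=manip.snapshot('scene');d=manip.snapshot('side')
a=cv2.resize(w,(400,300));b=cv2.resize(s[115:290,280:480],(400,350));c=cv2.resize(d[160:340,180:420],(400,300));cv2.imwrite('pics/m7.png',np.hstack([np.vstack([a,c]),np.vstack([b,np.zeros((250,400,3),np.uint8)])]))
print(manip.get_state()['tcp_pos'],manip.get_state()['force'])
"
```

```text
[0.6392 0.0581 0.0604] [0.9305 0.2325 0.0189]
```

View pics/m7.png

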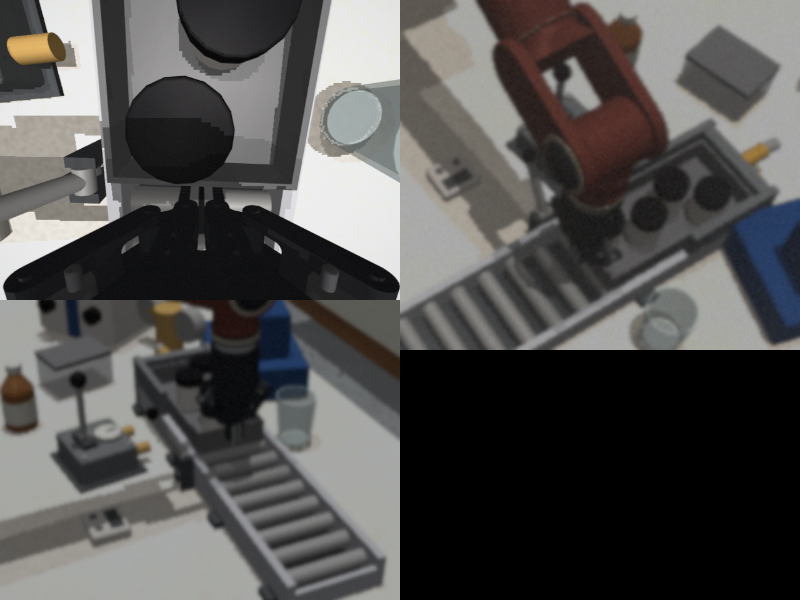

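Still rolling freely at a low force, so the tray isn't home yet. I'll keep pushing slowly.

{"op": "drive_tool", "data": {"rows": [{"slide": [0.04, 0, 0], "delta_rot": [0, 0, 0], "jaw": 0}, {"slide": [0.08, 0, 0], "delta_rot": [0, 0, 0], "jaw": 0}, {"slide": [0.12, 0, 0], "delta_rot": [0, 0, 0], "jaw": 0}, {"slide": [0.16, 0, 0], "delta_rot": [0, 0, 0], "jaw": 0}]}}

```text
t: 26.0
tcp_pos: [0.64, 0.0596, 0.0605]
tcp_rot: [[-0.0, 1.0, 0.0], [1.0, 0.0, -0.012], [-0.012, 0.0, -1.0]]
force: [1.2, -23.8, -0.3]
opening: -0.0001
grasp_force: 12.2
```

{"op": "drive_tool", "data": {"rows": [{"slide": [0.04, 0, 0], "delta_rot": [0, 0, 0], "jaw": 0}, {"slide": [0.08, 0, 0], "delta_rot": [0, 0, 0], "jaw": 0}]}}

```text
t: 26.2
tcp_pos: [0.64, 0.0597, 0.0607]
tcp_rot: [[-0.0, 1.0, -0.0], [1.0, 0.0, -0.02], [-0.02, -0.0, -1.0]]
force: [0.3, -35.3, 0.7]
opening: -0.0002
grasp_force: 18.2
```

{"op": "drive_tool", "data": {"rows": [{"slide": [0.04, 0, 0], "delta_rot": [0, 0, 0], "jaw": 0}, {"slide": [0.08, 0, 0], "delta_rot": [0, 0, 0], "jaw": 0}]}}

```text
t: 26.4
tcp_pos: [0.64, 0.0597, 0.0607]
tcp_rot: [[0.0, 1.0, -0.001], [1.0, -0.0, -0.027], [-0.027, -0.001, -1.0]]
force: [-0.8, -47.5, 0.0]
opening: 0.0003
grasp_force: 24.1
```

The tray is home: it stopped dead at TCP y 0.0597 while the force rose to 47 N. I'll back off, then come round to the near side of the stop arm.

{"op": "drive_tool", "data": {"rows": [{"slide": [-0.3, 0, 0], "delta_rot": [0, 0, 0], "jaw": 0}, {"slide": [-0.7, 0, 0], "delta_rot": [0, 0, 0], "jaw": 0}, {"slide": [-0.7, 0, -0.7], "delta_rot": [0, 0, 0], "jaw": 0}, {"slide": [-0.7, 0, -1.5], "delta_rot": [0, 0, 0], "jaw": 0}, {"slide": [-0.7, 0, -2.3], "delta_rot": [0, 0, 0], "jaw": 0}, {"slide": [-0.7, 0, -3.1], "delta_rot": [0, 0, 0], "jaw": 0}, {"slide": [-0.7, 0, -3.8], "delta_rot": [0, 0, 0], "jaw": 0}, {"slide": [-0.7, 0, -4], "delta_rot": [0, 0, 0], "jaw": 0}, {"slide": [-0.7, 0, -4], "delta_rot": [0, 0, 0], "jaw": 0}]}}

```text
t: 27.3
tcp_pos: [0.6404, 0.039, 0.263]
tcp_rot: [[-0.0, 1.0, 0.004], [1.0, 0.0, 0.0], [0.0, 0.004, -1.0]]
force: [-0.4, -0.8, 0.4]
opening: -0.0002
grasp_force: 0.0
```

{"op": "drive_tool", "data": {"rows": [{"slide": [0.1, -0.8, 0], "delta_rot": [0, 0, 0], "jaw": 0}, {"slide": [0.3, -1.6, 0], "delta_rot": [0, 0, 0], "jaw": 0}, {"slide": [0.4, -2.4, 0], "delta_rot": [0, 0, 0], "jaw": 0}, {"slide": [0.54, -3.1, 0], "delta_rot": [0, 0, 0], "jaw": 0}, {"slide": [0.54, -3.8, 0], "delta_rot": [0, 0, 0], "jaw": 0}, {"slide": [0.54, -3.8, 0], "delta_rot": [0, 0, 0], "jaw": 0}, {"slide": [0.54, -3.8, 0], "delta_rot": [0, 0, 0], "jaw": 0}]}}

```text
t: 28.0
tcp_pos: [0.4486, 0.0659, 0.2585]
tcp_rot: [[-0.0, 1.0, -0.002], [1.0, 0.0, 0.0], [0.0, -0.002, -1.0]]
force: [0.8, 0.4, 0.1]
opening: 0.0002
grasp_force: 0.0
```

```bash
python3 -c "
from h import *
W=cam('wrist');w=manip.snapshot('wrist');s=manip.snapshot('side')
a=cv2.resize(w,(400,300));c=cv2.resize(s[160:340,180:420],(400,300));cv2.imwrite('pics/m8.png',np.vstack([a,c]))
print(manip.get_state()['tcp_pos'],manip.get_state()['force'],[proj(W,(.506,.067,.144))*.625,proj(W,(.555,.064,.056))*.625])
print(proj(cam('side'),(.506,.067,.144)))
"
```

```text
[0.4498 0.0656 0.2594] [ 0.4919 -0.5484 -0.5089] [array([247.784 , 145.5547]), array([266.3529, 133.6792])]
[270.8253 227.5031]
```

View pics/m8.png

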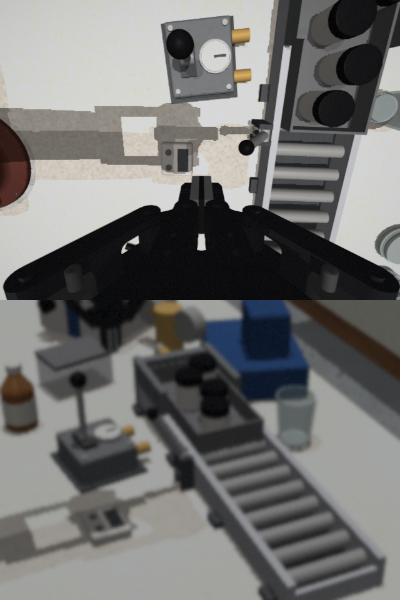

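{"op": "drive_tool", "data": {"rows": [{"slide": [0.03, 0, 0.6], "delta_rot": [0, 0, 0], "jaw": 0}, {"slide": [0.03, 0, 1.3], "delta_rot": [0, 0, 0], "jaw": 0}, {"slide": [0.03, 0, 2.0], "delta_rot": [0, 0, 0], "jaw": 0}, {"slide": [0.03, 0, 2.4], "delta_rot": [0, 0, 0], "jaw": 0}, {"slide": [0.03, 0, 2.5], "delta_rot": [0, 0, 0], "jaw": 0}, {"slide": [0.03, 0, 2.5], "delta_rot": [0, 0, 0], "jaw": 0}]}}

```text
t: 28.7
tcp_pos: [0.4496, 0.0671, 0.1347]
tcp_rot: [[0.0, 1.0, -0.003], [1.0, -0.0, 0.0], [0.0, -0.003, -1.0]]
force: [-0.0, -1.0, 0.7]
opening: -0.0003
grasp_force: 0.0
```

{"op": "drive_tool", "data": {"rows": [{"slide": [0, 0.25, 0], "delta_rot": [0, 0, 0], "jaw": 0}, {"slide": [0, 0.5, 0], "delta_rot": [0, 0, 0], "jaw": 0}, {"slide": [0, 0.75, 0], "delta_rot": [0, 0, 0], "jaw": 0}, {"slide": [0, 1.0, 0], "delta_rot": [0, 0, 0], "jaw": 0}, {"slide": [0, 1.2, 0], "delta_rot": [0, 0, 0], "jaw": 0}, {"slide": [0, 1.4, 0], "delta_rot": [0, 0, 0], "jaw": 0}, {"slide": [0, 1.6, 0], "delta_rot": [0, 0, 0], "jaw": 0}, {"slide": [0, 1.8, 0], "delta_rot": [0, 0, 0], "jaw": 0}, {"slide": [0, 2.0, 0], "delta_rot": [0, 0, 0], "jaw": 0}, {"slide": [0, 2.15, 0], "delta_rot": [0, 0, 0], "jaw": 0}]}}

```text
t: 29.7
tcp_pos: [0.5579, 0.0671, 0.1351]
tcp_rot: [[0.0, 1.0, -0.0], [1.0, -0.0, 0.0], [0.0, -0.0, -1.0]]
force: [0.2, -0.6, -0.5]
opening: 0.0
grasp_force: 0.0
```

{"op": "drive_tool", "data": {"rows": [{"slide": [0, 0.2, 0], "delta_rot": [0, 0, 0], "jaw": 0}, {"slide": [0, 0.4, 0], "delta_rot": [0, 0, 0], "jaw": 0}, {"slide": [0, 0.5, 0], "delta_rot": [0, 0, 0], "jaw": 0}, {"slide": [0, 0.5, 0], "delta_rot": [0, 0, 0], "jaw": 0}, {"slide": [0, 0.5, 0], "delta_rot": [0, 0, 0], "jaw": 0}]}}

```text
t: 30.2
tcp_pos: [0.5819, 0.0672, 0.1354]
tcp_rot: [[-0.0, 1.0, -0.0], [1.0, 0.0, 0.0], [0.0, -0.0, -1.0]]
force: [0.0, 0.7, 1.2]
opening: -0.0
grasp_force: 0.0
```

```bash
python3 -c "
from h import *
W=cam('wrist');w=manip.snapshot('wrist');s=manip.snapshot('scene')
a=cv2.resize(w,(400,300));c=cv2.resize(s[130:280,290:490],(400,300));cv2.imwrite('pics/m9.png',np.vstack([a,c]))
print(manip.get_state()['tcp_pos'],manip.get_state()['force'])
"
```

```text
[0.5817 0.0672 0.1355] [-0.3606 -0.3517  0.4569]
```

View pics/m9.png

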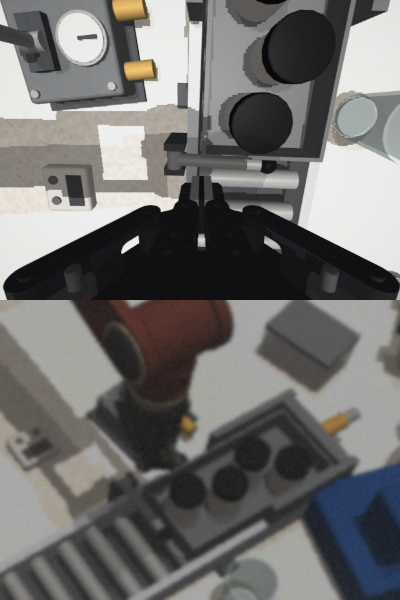

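The stop arm lies across the track behind the tray (ball at (267,166) in the wrist view) and the jars are upright. Now the valve: rise, go to the right of the knob, and check the lever position on the way.

{"op": "drive_tool", "data": {"rows": [{"slide": [0, 0, -0.8], "delta_rot": [0, 0, 0], "jaw": 0}, {"slide": [0, 0, -1.6], "delta_rot": [0, 0, 0], "jaw": 0}, {"slide": [0, 0, -2.5], "delta_rot": [0, 0, 0], "jaw": 0}, {"slide": [0.2, -0.8, -2.5], "delta_rot": [0, 0, 0], "jaw": 0}, {"slide": [0.2, -1.6, -2.5], "delta_rot": [0, 0, 0], "jaw": 0}, {"slide": [0.2, -2.4, -2.5], "delta_rot": [0, 0, 0], "jaw": 0}, {"slide": [0.2, -3.1, -2.5], "delta_rot": [0, 0, 0], "jaw": 0}, {"slide": [0.2, -3.1, -2.5], "delta_rot": [0, 0, 0], "jaw": 0}, {"slide": [0.2, -3.1, -2.5], "delta_rot": [0, 0, 0], "jaw": 0}]}}

```text
t: 31.2
tcp_pos: [0.4267, 0.0772, 0.261]
tcp_rot: [[-0.0, 1.0, 0.002], [1.0, 0.0, 0.0], [0.0, 0.002, -1.0]]
force: [0.1, -0.4, -0.2]
opening: -0.0001
grasp_force: 0.0
```

```bash
cat >> h.py <<'E'
def knob(zs=(.164,)):
    "dark round knob near the valve in the wrist view"
    W=cam("wrist");im=manip.snapshot("wrist");m=(im.max(2)<50).astype(np.uint8)
    m=cv2.morphologyEx(m,cv2.MORPH_OPEN,cv2.getStructuringElement(2,(15,15)))
    k,_,st,ce=cv2.connectedComponentsWithStats(m);S=cam("side")
    for i in range(1,k):
        X=onz(W,ce[i],.164)
        if 300<st[i,4]<6000 and .38<X[0]<.47 and .08<X[1]<.28:print("knob",ce[i],st[i],X)
E
python3 -c "
from h import *
knob();print(manip.get_state()['tcp_pos'])
print(proj(cam('wrist'),(.4285,.1805,.164)))
cv2.imwrite('pics/k.png',manip.snapshot('wrist'))"
```

```text
knob [321.5922  90.7068] [ 301   68   42   47 1545] [0.4263 0.1785 0.164 ]
[0.4273 0.0771 0.261 ]
[324.1227  87.3083]
```

{"op": "drive_tool", "data": {"rows": [{"slide": [0.5, 0, 0.3], "delta_rot": [0, 0, 0], "jaw": 0}, {"slide": [1.06, 0, 0.6], "delta_rot": [0, 0, 0], "jaw": 0}, {"slide": [1.06, 0, 1.3], "delta_rot": [0, 0, 0], "jaw": 0}, {"slide": [1.06, 0, 2.0], "delta_rot": [0, 0, 0], "jaw": 0}, {"slide": [1.06, 0, 2.42], "delta_rot": [0, 0, 0], "jaw": 0}, {"slide": [1.06, 0, 2.42], "delta_rot": [0, 0, 0], "jaw": 0}, {"slide": [1.06, 0, 2.42], "delta_rot": [0, 0, 0], "jaw": 0}]}}

```text
t: 32.0
tcp_pos: [0.4277, 0.1301, 0.1398]
tcp_rot: [[0.0, 1.0, -0.001], [1.0, -0.0, -0.0], [-0.0, -0.001, -1.0]]
force: [0.4, -0.2, 0.3]
opening: 0.0001
grasp_force: 0.0
```

{"op": "drive_tool", "data": {"rows": [{"slide": [0.2, 0, 0], "delta_rot": [0, 0, 0], "jaw": 0}, {"slide": [0.4, -0.01, 0], "delta_rot": [0, 0, 0], "jaw": 0}, {"slide": [0.6, -0.02, 0], "delta_rot": [0, 0, 0], "jaw": 0}, {"slide": [0.8, -0.04, 0], "delta_rot": [0, 0, 0], "jaw": 0}, {"slide": [1.0, -0.06, 0], "delta_rot": [0, 0, 0], "jaw": 0}, {"slide": [1.2, -0.08, 0], "delta_rot": [0, 0, 0], "jaw": 0}, {"slide": [1.4, -0.1, 0], "delta_rot": [0, 0, 0], "jaw": 0}, {"slide": [1.5, -0.11, 0], "delta_rot": [0, 0, 0], "jaw": 0}, {"slide": [1.6, -0.12, 0], "delta_rot": [0, 0, 0], "jaw": 0}, {"slide": [1.6, -0.12, 0], "delta_rot": [0, 0, 0], "jaw": 0}]}}

```text
t: 33.0
tcp_pos: [0.4188, 0.208, 0.1363]
tcp_rot: [[-0.001, 1.0, -0.006], [1.0, 0.001, -0.008], [-0.008, -0.006, -1.0]]
force: [0.6, -11.3, -5.9]
opening: -0.0001
grasp_force: 5.3
```

{"op": "drive_tool", "data": {"rows": [{"slide": [0.06, 0, 0], "delta_rot": [0, 0, 0], "jaw": 0}, {"slide": [0.12, 0, 0], "delta_rot": [0, 0, 0], "jaw": 0}, {"slide": [0.12, 0, 0], "delta_rot": [0, 0, 0], "jaw": 0}]}}

```text
t: 33.3
tcp_pos: [0.4178, 0.2126, 0.1349]
tcp_rot: [[-0.0, 1.0, -0.009], [1.0, 0.0, -0.011], [-0.011, -0.009, -1.0]]
force: [-0.1, -13.9, -9.3]
opening: -0.0
grasp_force: 6.9
```

```bash
python3 -c "
from h import *
s=manip.snapshot('side');w=manip.snapshot('wrist')
a=cv2.resize(w,(400,300));c=cv2.resize(s[160:310,170:370],(400,300),interpolation=2);cv2.imwrite('pics/m10.png',np.vstack([a,c]))
print(manip.get_state()['tcp_pos'],manip.get_state()['force'])"
```

```text
[0.4178 0.2125 0.1349] [  0.0384 -13.0746  -8.1892]
```

View pics/m10.png

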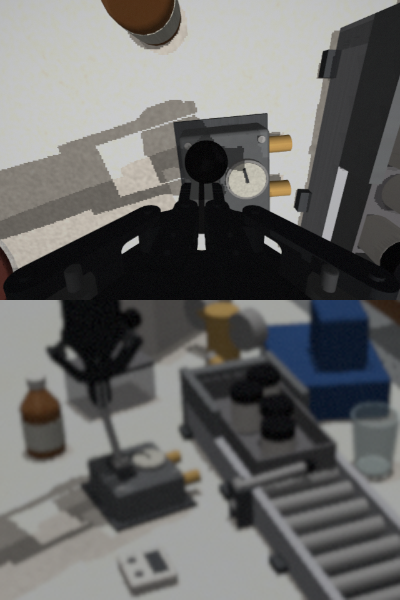

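{"op": "drive_tool", "data": {"rows": [{"slide": [0.05, 0, 0], "delta_rot": [0, 0, 0], "jaw": 0}, {"slide": [0.1, 0, 0], "delta_rot": [0, 0, 0], "jaw": 0}, {"slide": [0.1, 0, 0], "delta_rot": [0, 0, 0], "jaw": 0}]}}

```text
t: 33.7
tcp_pos: [0.4177, 0.2134, 0.1346]
tcp_rot: [[-0.0, 1.0, -0.01], [1.0, 0.0, -0.022], [-0.022, -0.01, -1.0]]
force: [0.8, -29.0, -6.2]
opening: -0.0002
grasp_force: 14.7
```

```bash
python3 -c "
from h import *
W=cam('wrist');print(onz(W,(328,258),.147),manip.get_state()['force'])
im=manip.snapshot('wrist')[200:320,250:420]
g=cv2.GaussianBlur(cv2.cvtColor(im,6),(5,5),0);c=cv2.HoughCircles(g,cv2.HOUGH_GRADIENT,1,30,param1=60,param2=12,minRadius=28,maxRadius=42);print(c if c is None else [(x+250,y+200,r,onz(W,(x+250,y+200),.147)) for x,y,r in c[0][:4]])"
```

```text
[0.4199 0.238  0.147 ] [  0.7568 -28.9546  -6.2256]
[(np.float32(329.5), np.float32(260.5), np.float32(34.8), array([0.4205, 0.237 , 0.147 ])), (np.float32(393.5), np.float32(289.5), np.float32(32.2), array([0.447 , 0.2243, 0.147 ]))]
```

Hard stop reached: 1 mm of travel added 15 N, and the knob is at y 0.238 as expected for 0.6 rad. Holding.

{"op": "drive_tool", "data": {"rows": [{"slide": [-0.06, 0, 0], "delta_rot": [0, 0, 0], "jaw": 0}, {"slide": [-0.06, 0, 0], "delta_rot": [0, 0, 0], "jaw": 0}, {"slide": [-0.06, 0, 0], "delta_rot": [0, 0, 0], "jaw": 0}, {"slide": [-0.06, 0, 0], "delta_rot": [0, 0, 0], "jaw": 0}, {"slide": [-0.06, 0, 0], "delta_rot": [0, 0, 0], "jaw": 0}, {"slide": [-0.06, 0, 0], "delta_rot": [0, 0, 0], "jaw": 0}, {"slide": [-0.06, 0, 0], "delta_rot": [0, 0, 0], "jaw": 0}, {"slide": [-0.06, 0, 0], "delta_rot": [0, 0, 0], "jaw": 0}, {"slide": [-0.06, 0, 0], "delta_rot": [0, 0, 0], "jaw": 0}, {"slide": [-0.06, 0, 0], "delta_rot": [0, 0, 0], "jaw": 0}]}}

```text
t: 34.75
tcp_pos: [0.4177, 0.2131, 0.1346]
tcp_rot: [[0.0, 1.0, -0.009], [1.0, -0.0, -0.014], [-0.014, -0.009, -1.0]]
force: [0.7, -18.1, -9.4]
opening: -0.0003
grasp_force: 9.2
```

{"op": "drive_tool", "data": {"rows": [{"slide": [0, 0, 0], "delta_rot": [0, 0, 0], "jaw": 0}, {"slide": [0, 0, 0], "delta_rot": [0, 0, 0], "jaw": 0}, {"slide": [0, 0, 0], "delta_rot": [0, 0, 0], "jaw": 0}, {"slide": [0, 0, 0], "delta_rot": [0, 0, 0], "jaw": 0}, {"slide": [0, 0, 0], "delta_rot": [0, 0, 0], "jaw": 0}, {"slide": [0, 0, 0], "delta_rot": [0, 0, 0], "jaw": 0}, {"slide": [0, 0, 0], "delta_rot": [0, 0, 0], "jaw": 0}, {"slide": [0, 0, 0], "delta_rot": [0, 0, 0], "jaw": 0}, {"slide": [0, 0, 0], "delta_rot": [0, 0, 0], "jaw": 0}, {"slide": [0, 0, 0], "delta_rot": [0, 0, 0], "jaw": 0}]}}

```text
t: 35.75
tcp_pos: [0.4177, 0.2131, 0.1346]
tcp_rot: [[-0.0, 1.0, -0.009], [1.0, -0.0, -0.014], [-0.014, -0.009, -1.0]]
force: [0.9, -18.6, -9.0]
opening: 0.0002
grasp_force: 9.2
```

{"op": "drive_tool", "data": {"rows": [{"slide": [0, 0, 0], "delta_rot": [0, 0, 0], "jaw": 0}, {"slide": [0, 0, 0], "delta_rot": [0, 0, 0], "jaw": 0}, {"slide": [0, 0, 0], "delta_rot": [0, 0, 0], "jaw": 0}, {"slide": [0, 0, 0], "delta_rot": [0, 0, 0], "jaw": 0}, {"slide": [0, 0, 0], "delta_rot": [0, 0, 0], "jaw": 0}, {"slide": [0, 0, 0], "delta_rot": [0, 0, 0], "jaw": 0}, {"slide": [0, 0, 0], "delta_rot": [0, 0, 0], "jaw": 0}, {"slide": [0, 0, 0], "delta_rot": [0, 0, 0], "jaw": 0}, {"slide": [0, 0, 0], "delta_rot": [0, 0, 0], "jaw": 0}, {"slide": [0, 0, 0], "delta_rot": [0, 0, 0], "jaw": 0}]}}

```text
t: 36.75
tcp_pos: [0.4177, 0.2131, 0.1346]
tcp_rot: [[-0.0, 1.0, -0.009], [1.0, -0.0, -0.014], [-0.014, -0.009, -1.0]]
force: [0.2, -19.5, -10.2]
opening: -0.0002
grasp_force: 9.2
```

{"op": "drive_tool", "data": {"rows": [{"slide": [0, 0, 0], "delta_rot": [0, 0, 0], "jaw": 0}, {"slide": [0, 0, 0], "delta_rot": [0, 0, 0], "jaw": 0}, {"slide": [0, 0, 0], "delta_rot": [0, 0, 0], "jaw": 0}, {"slide": [0, 0, 0], "delta_rot": [0, 0, 0], "jaw": 0}, {"slide": [0, 0, 0], "delta_rot": [0, 0, 0], "jaw": 0}, {"slide": [0, 0, 0], "delta_rot": [0, 0, 0], "jaw": 0}, {"slide": [0, 0, 0], "delta_rot": [0, 0, 0], "jaw": 0}, {"slide": [0, 0, 0], "delta_rot": [0, 0, 0], "jaw": 0}, {"slide": [0, 0, 0], "delta_rot": [0, 0, 0], "jaw": 0}, {"slide": [0, 0, 0], "delta_rot": [0, 0, 0], "jaw": 0}]}}

```text
t: 37.75
tcp_pos: [0.4177, 0.2132, 0.1346]
tcp_rot: [[-0.0, 1.0, -0.009], [1.0, -0.0, -0.014], [-0.014, -0.009, -1.0]]
force: [0.5, -19.3, -10.2]
opening: -0.0002
grasp_force: 9.2
```

{"op": "drive_tool", "data": {"rows": [{"slide": [0, 0, 0], "delta_rot": [0, 0, 0], "jaw": 0}, {"slide": [0, 0, 0], "delta_rot": [0, 0, 0], "jaw": 0}, {"slide": [0, 0, 0], "delta_rot": [0, 0, 0], "jaw": 0}, {"slide": [0, 0, 0], "delta_rot": [0, 0, 0], "jaw": 0}, {"slide": [0, 0, 0], "delta_rot": [0, 0, 0], "jaw": 0}, {"slide": [0, 0, 0], "delta_rot": [0, 0, 0], "jaw": 0}, {"slide": [0, 0, 0], "delta_rot": [0, 0, 0], "jaw": 0}, {"slide": [0, 0, 0], "delta_rot": [0, 0, 0], "jaw": 0}, {"slide": [0, 0, 0], "delta_rot": [0, 0, 0], "jaw": 0}, {"slide": [0, 0, 0], "delta_rot": [0, 0, 0], "jaw": 0}]}}

```text
t: 38.75
tcp_pos: [0.4177, 0.2131, 0.1347]
tcp_rot: [[0.0, 1.0, -0.009], [1.0, -0.0, -0.014], [-0.014, -0.009, -1.0]]
force: [0.5, -17.6, -7.5]
opening: 0.0001
grasp_force: 9.2
```

{"op": "drive_tool", "data": {"rows": [{"slide": [0, 0, 0], "delta_rot": [0, 0, 0], "jaw": 0}, {"slide": [0, 0, 0], "delta_rot": [0, 0, 0], "jaw": 0}, {"slide": [0, 0, 0], "delta_rot": [0, 0, 0], "jaw": 0}, {"slide": [0, 0, 0], "delta_rot": [0, 0, 0], "jaw": 0}, {"slide": [0, 0, 0], "delta_rot": [0, 0, 0], "jaw": 0}, {"slide": [0, 0, 0], "delta_rot": [0, 0, 0], "jaw": 0}, {"slide": [0, 0, 0], "delta_rot": [0, 0, 0], "jaw": 0}, {"slide": [0, 0, 0], "delta_rot": [0, 0, 0], "jaw": 0}, {"slide": [0, 0, 0], "delta_rot": [0, 0, 0], "jaw": 0}, {"slide": [0, 0, 0], "delta_rot": [0, 0, 0], "jaw": 0}]}}

```text
t: 39.75
tcp_pos: [0.4177, 0.2131, 0.1346]
tcp_rot: [[0.0, 1.0, -0.009], [1.0, -0.0, -0.014], [-0.014, -0.009, -1.0]]
force: [0.2, -18.6, -10.3]
opening: 0.0
grasp_force: 9.2
```

{"op": "drive_tool", "data": {"rows": [{"slide": [-0.3, 0.04, 0], "delta_rot": [0, 0, 0], "jaw": 0}, {"slide": [-0.6, 0.07, 0], "delta_rot": [0, 0, 0], "jaw": 0}, {"slide": [-0.9, 0.1, 0], "delta_rot": [0, 0, 0], "jaw": 0}, {"slide": [-1.2, 0.12, 0], "delta_rot": [0, 0, 0], "jaw": 0}, {"slide": [-1.5, 0.12, 0], "delta_rot": [0, 0, 0], "jaw": 0}, {"slide": [-1.9, 0.12, 0], "delta_rot": [0, 0, 0], "jaw": 0}, {"slide": [-1.9, 0.12, -0.6], "delta_rot": [0, 0, 0], "jaw": 0}, {"slide": [-1.9, 0.12, -1.4], "delta_rot": [0, 0, 0], "jaw": 0}, {"slide": [-1.9, 0.12, -2.4], "delta_rot": [0, 0, 0], "jaw": 0}, {"slide": [-1.9, 0.12, -2.4], "delta_rot": [0, 0, 0], "jaw": 0}]}}

```text
t: 40.75
tcp_pos: [0.4303, 0.1245, 0.2679]
tcp_rot: [[-0.001, 1.0, 0.013], [1.0, 0.001, 0.003], [0.003, 0.013, -1.0]]
force: [-0.0, 0.0, 1.2]
opening: 0.0001
grasp_force: 0.0
```

```bash
python3 -c "
from h import *
knob();s=manip.get_state();print(s['t'],s['tcp_pos'],s['force'])"
```

```text
knob [314.6076 165.1674] [ 296  146   38   39 1213] [0.426  0.1783 0.164 ]
40.8 [0.4289 0.1243 0.2642] [-0.803   0.1802 -0.2422]
```

{"op": "drive_tool", "data": {"rows": [{"slide": [0.7, 0, -0.1], "delta_rot": [0, 0, 0], "jaw": 0}, {"slide": [1.4, 0, -0.1], "delta_rot": [0, 0, 0], "jaw": 0}, {"slide": [2.0, 0, -0.1], "delta_rot": [0, 0, 0], "jaw": 0}, {"slide": [2.27, 0, 0], "delta_rot": [0, 0, 0], "jaw": 0}, {"slide": [2.27, 0, 0.4], "delta_rot": [0, 0, 0], "jaw": 0}, {"slide": [2.27, 0, 1.1], "delta_rot": [0, 0, 0], "jaw": 0}, {"slide": [2.27, 0, 1.8], "delta_rot": [0, 0, 0], "jaw": 0}, {"slide": [2.27, 0, 2.42], "delta_rot": [0, 0, 0], "jaw": 0}, {"slide": [2.27, 0, 2.42], "delta_rot": [0, 0, 0], "jaw": 0}, {"slide": [2.27, 0, 2.42], "delta_rot": [0, 0, 0], "jaw": 0}]}}

```text
t: 41.8
tcp_pos: [0.4263, 0.2364, 0.1377]
tcp_rot: [[0.0, 1.0, -0.002], [1.0, -0.0, -0.001], [-0.001, -0.002, -1.0]]
force: [0.5, -0.2, 0.8]
opening: 0.0002
grasp_force: 0.0
```

{"op": "drive_tool", "data": {"rows": [{"slide": [-0.25, 0, 0], "delta_rot": [0, 0, 0], "jaw": 0}, {"slide": [-0.5, 0, 0], "delta_rot": [0, 0, 0], "jaw": 0}, {"slide": [-0.7, 0.02, 0], "delta_rot": [0, 0, 0], "jaw": 0}, {"slide": [-0.9, 0.04, 0], "delta_rot": [0, 0, 0], "jaw": 0}, {"slide": [-1.1, 0.06, 0], "delta_rot": [0, 0, 0], "jaw": 0}, {"slide": [-1.3, 0.08, 0], "delta_rot": [0, 0, 0], "jaw": 0}, {"slide": [-1.5, 0.1, 0], "delta_rot": [0, 0, 0], "jaw": 0}, {"slide": [-1.7, 0.12, 0], "delta_rot": [0, 0, 0], "jaw": 0}, {"slide": [-1.84, 0.12, 0], "delta_rot": [0, 0, 0], "jaw": 0}, {"slide": [-1.84, 0.12, 0], "delta_rot": [0, 0, 0], "jaw": 0}]}}

```text
t: 42.8
tcp_pos: [0.4315, 0.146, 0.1362]
tcp_rot: [[0.001, 1.0, -0.003], [1.0, -0.001, 0.006], [0.006, -0.003, -1.0]]
force: [2.1, 12.3, -7.2]
opening: 0.0005
grasp_force: 6.1
```

{"op": "drive_tool", "data": {"rows": [{"slide": [-0.06, 0, 0], "delta_rot": [0, 0, 0], "jaw": 0}, {"slide": [-0.1, 0, 0], "delta_rot": [0, 0, 0], "jaw": 0}, {"slide": [-0.1, 0, 0], "delta_rot": [0, 0, 0], "jaw": 0}]}}

```text
t: 43.1
tcp_pos: [0.4312, 0.1437, 0.1358]
tcp_rot: [[0.0, 1.0, -0.004], [1.0, -0.0, 0.013], [0.013, -0.004, -1.0]]
force: [2.6, 20.9, -10.4]
opening: 0.0
grasp_force: 10.3
```

At the right-hand stop (force 21 N, y 0.1437). Holding for more than 5 s.

{"op": "drive_tool", "data": {"rows": [{"slide": [0, 0, 0], "delta_rot": [0, 0, 0], "jaw": 0}, {"slide": [0, 0, 0], "delta_rot": [0, 0, 0], "jaw": 0}, {"slide": [0, 0, 0], "delta_rot": [0, 0, 0], "jaw": 0}, {"slide": [0, 0, 0], "delta_rot": [0, 0, 0], "jaw": 0}, {"slide": [0, 0, 0], "delta_rot": [0, 0, 0], "jaw": 0}, {"slide": [0, 0, 0], "delta_rot": [0, 0, 0], "jaw": 0}, {"slide": [0, 0, 0], "delta_rot": [0, 0, 0], "jaw": 0}, {"slide": [0, 0, 0], "delta_rot": [0, 0, 0], "jaw": 0}, {"slide": [0, 0, 0], "delta_rot": [0, 0, 0], "jaw": 0}, {"slide": [0, 0, 0], "delta_rot": [0, 0, 0], "jaw": 0}]}}

```text
t: 44.1
tcp_pos: [0.4312, 0.1438, 0.1358]
tcp_rot: [[-0.0, 1.0, -0.004], [1.0, 0.0, 0.012], [0.012, -0.004, -1.0]]
force: [1.8, 20.0, -10.7]
opening: 0.0001
grasp_force: 10.0
```

{"op": "drive_tool", "data": {"rows": [{"slide": [0, 0, 0], "delta_rot": [0, 0, 0], "jaw": 0}, {"slide": [0, 0, 0], "delta_rot": [0, 0, 0], "jaw": 0}, {"slide": [0, 0, 0], "delta_rot": [0, 0, 0], "jaw": 0}, {"slide": [0, 0, 0], "delta_rot": [0, 0, 0], "jaw": 0}, {"slide": [0, 0, 0], "delta_rot": [0, 0, 0], "jaw": 0}, {"slide": [0, 0, 0], "delta_rot": [0, 0, 0], "jaw": 0}, {"slide": [0, 0, 0], "delta_rot": [0, 0, 0], "jaw": 0}, {"slide": [0, 0, 0], "delta_rot": [0, 0, 0], "jaw": 0}, {"slide": [0, 0, 0], "delta_rot": [0, 0, 0], "jaw": 0}, {"slide": [0, 0, 0], "delta_rot": [0, 0, 0], "jaw": 0}]}}

```text
t: 45.1
tcp_pos: [0.4312, 0.1438, 0.1358]
tcp_rot: [[-0.0, 1.0, -0.004], [1.0, 0.0, 0.012], [0.012, -0.004, -1.0]]
force: [2.3, 20.5, -10.8]
opening: 0.0001
grasp_force: 10.0
```

{"op": "drive_tool", "data": {"rows": [{"slide": [0, 0, 0], "delta_rot": [0, 0, 0], "jaw": 0}, {"slide": [0, 0, 0], "delta_rot": [0, 0, 0], "jaw": 0}, {"slide": [0, 0, 0], "delta_rot": [0, 0, 0], "jaw": 0}, {"slide": [0, 0, 0], "delta_rot": [0, 0, 0], "jaw": 0}, {"slide": [0, 0, 0], "delta_rot": [0, 0, 0], "jaw": 0}, {"slide": [0, 0, 0], "delta_rot": [0, 0, 0], "jaw": 0}, {"slide": [0, 0, 0], "delta_rot": [0, 0, 0], "jaw": 0}, {"slide": [0, 0, 0], "delta_rot": [0, 0, 0], "jaw": 0}, {"slide": [0, 0, 0], "delta_rot": [0, 0, 0], "jaw": 0}, {"slide": [0, 0, 0], "delta_rot": [0, 0, 0], "jaw": 0}]}}

```text
t: 46.1
tcp_pos: [0.4312, 0.1437, 0.1358]
tcp_rot: [[-0.0, 1.0, -0.004], [1.0, 0.0, 0.012], [0.012, -0.004, -1.0]]
force: [2.4, 20.4, -10.5]
opening: 0.0001
grasp_force: 10.0
```

{"op": "drive_tool", "data": {"rows": [{"slide": [0, 0, 0], "delta_rot": [0, 0, 0], "jaw": 0}, {"slide": [0, 0, 0], "delta_rot": [0, 0, 0], "jaw": 0}, {"slide": [0, 0, 0], "delta_rot": [0, 0, 0], "jaw": 0}, {"slide": [0, 0, 0], "delta_rot": [0, 0, 0], "jaw": 0}, {"slide": [0, 0, 0], "delta_rot": [0, 0, 0], "jaw": 0}, {"slide": [0, 0, 0], "delta_rot": [0, 0, 0], "jaw": 0}, {"slide": [0, 0, 0], "delta_rot": [0, 0, 0], "jaw": 0}, {"slide": [0, 0, 0], "delta_rot": [0, 0, 0], "jaw": 0}, {"slide": [0, 0, 0], "delta_rot": [0, 0, 0], "jaw": 0}, {"slide": [0, 0, 0], "delta_rot": [0, 0, 0], "jaw": 0}]}}

```text
t: 47.1
tcp_pos: [0.4312, 0.1438, 0.1358]
tcp_rot: [[-0.0, 1.0, -0.004], [1.0, 0.0, 0.012], [0.012, -0.004, -1.0]]
force: [2.5, 20.1, -10.1]
opening: 0.0002
grasp_force: 10.0
```

{"op": "drive_tool", "data": {"rows": [{"slide": [0, 0, 0], "delta_rot": [0, 0, 0], "jaw": 0}, {"slide": [0, 0, 0], "delta_rot": [0, 0, 0], "jaw": 0}, {"slide": [0, 0, 0], "delta_rot": [0, 0, 0], "jaw": 0}, {"slide": [0, 0, 0], "delta_rot": [0, 0, 0], "jaw": 0}, {"slide": [0, 0, 0], "delta_rot": [0, 0, 0], "jaw": 0}, {"slide": [0, 0, 0], "delta_rot": [0, 0, 0], "jaw": 0}, {"slide": [0, 0, 0], "delta_rot": [0, 0, 0], "jaw": 0}, {"slide": [0, 0, 0], "delta_rot": [0, 0, 0], "jaw": 0}, {"slide": [0, 0, 0], "delta_rot": [0, 0, 0], "jaw": 0}, {"slide": [0, 0, 0], "delta_rot": [0, 0, 0], "jaw": 0}]}}

```text
t: 48.1
tcp_pos: [0.4312, 0.1438, 0.1358]
tcp_rot: [[-0.0, 1.0, -0.004], [1.0, 0.0, 0.012], [0.012, -0.004, -1.0]]
force: [2.4, 20.6, -11.4]
opening: -0.0001
grasp_force: 10.0
```

{"op": "drive_tool", "data": {"rows": [{"slide": [0, 0, 0], "delta_rot": [0, 0, 0], "jaw": 0}, {"slide": [0, 0, 0], "delta_rot": [0, 0, 0], "jaw": 0}, {"slide": [0, 0, 0], "delta_rot": [0, 0, 0], "jaw": 0}, {"slide": [0, 0, 0], "delta_rot": [0, 0, 0], "jaw": 0}, {"slide": [0, 0, 0], "delta_rot": [0, 0, 0], "jaw": 0}, {"slide": [0, 0, 0], "delta_rot": [0, 0, 0], "jaw": 0}, {"slide": [0, 0, 0], "delta_rot": [0, 0, 0], "jaw": 0}, {"slide": [0, 0, 0], "delta_rot": [0, 0, 0], "jaw": 0}, {"slide": [0, 0, 0], "delta_rot": [0, 0, 0], "jaw": 0}, {"slide": [0, 0, 0], "delta_rot": [0, 0, 0], "jaw": 0}]}}

```text
t: 49.1
tcp_pos: [0.4312, 0.1437, 0.1358]
tcp_rot: [[-0.0, 1.0, -0.004], [1.0, 0.0, 0.012], [0.012, -0.004, -1.0]]
force: [1.7, 20.6, -10.9]
opening: -0.0001
grasp_force: 10.0
```

{"op": "drive_tool", "data": {"rows": [{"slide": [0.3, -0.02, 0], "delta_rot": [0, 0, 0], "jaw": 0}, {"slide": [0.6, -0.05, 0], "delta_rot": [0, 0, 0], "jaw": 0}, {"slide": [0.9, -0.08, 0], "delta_rot": [0, 0, 0], "jaw": 0}, {"slide": [1.2, -0.1, 0], "delta_rot": [0, 0, 0], "jaw": 0}, {"slide": [1.5, -0.1, 0], "delta_rot": [0, 0, 0], "jaw": 0}, {"slide": [1.9, -0.1, 0], "delta_rot": [0, 0, 0], "jaw": 0}, {"slide": [1.9, -0.1, -0.6], "delta_rot": [0, 0, 0], "jaw": 0}, {"slide": [1.9, -0.1, -1.4], "delta_rot": [0, 0, 0], "jaw": 0}, {"slide": [1.9, -0.1, -2.4], "delta_rot": [0, 0, 0], "jaw": 0}, {"slide": [1.9, -0.1, -2.8], "delta_rot": [0, 0, 0], "jaw": 0}]}}

```text
t: 50.1
tcp_pos: [0.4297, 0.2342, 0.2839]
tcp_rot: [[0.0, 1.0, 0.007], [1.0, -0.0, 0.001], [0.001, 0.007, -1.0]]
force: [0.2, -0.1, 0.5]
opening: 0.0003
grasp_force: 0.0
```

{"op": "drive_tool", "data": {"rows": [{"slide": [-0.7, 0, -0.3], "delta_rot": [0, 0, 0], "jaw": 0}, {"slide": [-1.4, 0, -0.3], "delta_rot": [0, 0, 0], "jaw": 0}, {"slide": [-2.1, 0, -0.3], "delta_rot": [0, 0, 0], "jaw": 0}, {"slide": [-2.8, 0, -0.3], "delta_rot": [0, 0, 0], "jaw": 0}, {"slide": [-3.5, 0, -0.3], "delta_rot": [0, 0, 0], "jaw": 0}, {"slide": [-4.2, 0, -0.3], "delta_rot": [0, 0, 0], "jaw": 0}, {"slide": [-4.2, 0, -0.3], "delta_rot": [0, 0, 0], "jaw": 0}, {"slide": [-4.2, 0, -0.3], "delta_rot": [0, 0, 0], "jaw": 0}]}}

```text
t: 50.9
tcp_pos: [0.4277, 0.0237, 0.2932]
tcp_rot: [[0.002, 1.0, -0.001], [1.0, -0.002, -0.0], [-0.0, -0.001, -1.0]]
force: [0.8, -0.0, -0.0]
opening: -0.0001
grasp_force: 0.0
```

```bash
python3 -c "
from h import *
s=manip.snapshot('side');d=manip.snapshot('scene')
a=cv2.resize(d[120:300,300:540],(400,300));c=cv2.resize(s[160:340,170:410],(400,300));cv2.imwrite('pics/m11.png',np.vstack([a,c]))
z=manip.get_state();print(z['t'],z['tcp_pos'],z['force'])"
```

```text
51.0 [0.4279 0.0249 0.2934] [ 0.1159  0.3011 -0.2353]
```

View pics/m11.png

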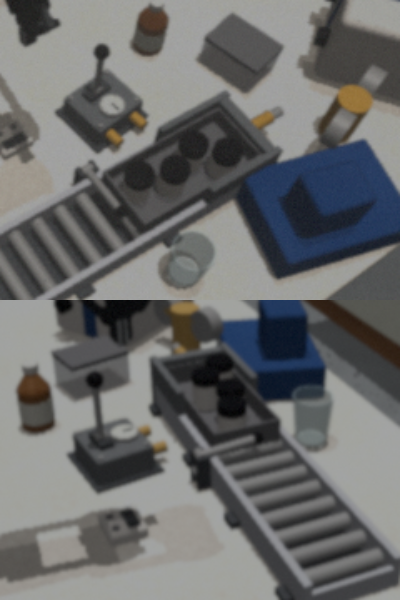

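The lever is centred, four jars stand upright in the tray at the bay end, the stop arm lies across the track, and the bystanders haven't moved. Handing in.

```bash
python3 -c "
from cell import manip
print(manip.close_job())"
```

```text
the job is handed in; nothing more can be done
None
```

The job is handed in at about 51 s of the 210 s allowed, with no verdict returned: all four jars are upright in the tray, the tray is home and locked behind the stop arm, and the valve was held over for more than 5 s each way (left, then right) and has recentred.

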